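# Strip the specimen clamping rail with its removable crank

### The arm

A 6-joint arm with a two-finger parallel gripper is mounted at the origin on a cart in front of the work surface, level with it; the furniture and walls round the work are solid. World frame = base frame: x ahead of the robot, y to its left, z up, the work surface at z = 0. Lengths are in mm, angles in degrees, forces in N, time in s.
With the tool pointing down it reaches from about 350 to 850 mm from the base axis. Payload 8.1 kg.
Tool frame: the origin (TCP) lies at the very end of the fingers, on their centre line; the grasp point (between the pads) lies 19 mm behind it (tcp_to_grasp is the distance from the TCP to the grasp point, in mm); z points along the fingers, x is the direction in which the jaws open and shut, and the axes are right-handed (so a half turn about z gives the same grasp; the last joint's range is limited). The gripper opens to 85 mm and grips with 20 to 120 N. Pads are 22 mm wide; open, the fingers measure 114 mm over their backs; the gripper's body (76 mm by 85 mm) begins 54 mm behind the grasp point. The pads swing forward as they close: fully open they stand 13 mm farther back than shut.
Start: joints at [-71.012, 7.471, 85.268, -0, 87.261, -4.893], TCP at [242.922, -548.629, 231.292] pointing down, gripper open.
Joint ranges: [-169.43, 169.43], [-51.17, 129.36], [1.28, 143.12], [-76.62, 256.62], [0, 156.53], [-152.29, 152.29]. Speed limits (degrees/s): [136.94, 136.94, 159.86, 180, 180, 180].

### API

Orientations are given as [roll, pitch, yaw] about the fixed x, y, z axes, in that order (R = Rz(yaw) Ry(pitch) Rx(roll)).
In Python, from bench import * gives the robot as it stands. The module is installed in compiled form; this text tells all that it offers.
- The arm moves only by the tool apply_moves, never from a script. Its argument "targets" is text: rows parted by semicolons, each of 7 numbers parted by spaces: the turn, a rotation vector about the tool's x, y, z in rad, then the shift along the tool's x, y, z in cm, then the finger opening in cm, from 0 to 8.54. A call has exactly 5 rows; each row is the pose to reach, as a shift and turn from the pose commanded when the call began, along the tool's axes at that moment; what a row does not reach only later rows make up. A row lasts 1/10 s, in which the tool goes at most 50 mm and 8.59 degrees, less where a joint would pass 70% of its speed; a pose out of reach is approached as far as the arm can. A call with a gripper value outside its range is refused whole. The fingers move at their own pace and stop on an object; "force" is the grip in N (left out, the last holds). Time passes only in rows, so rows that repeat a pose let the fingers close, or fill a call up. It gives the time, the measured TCP pose, the force and the opening at its end, in the units of the state.
- sense(): the state, without advancing time (a new reading comes with each control period).
- snapshot(name): name is "scene" or "top" or "wrist"; returns the picture (420x560x3 uint8, red, green, blue); there is no depth.
- camera_model(name): a dict with "fx", "fy", "cx", "cy" (pixels), "position" and "attitude" of the camera in the world; the wrist camera has in their place "T_tool_cam" (4x4, takes a point from camera to tool coordinates, whose origin is the TCP and whose axes are the tool frame's). Camera axes: x right, y up, looking along -z (the intrinsics and any distortion apply to the point x, -y, -z); pixel columns grow to the right and rows downward; lengths in mm; the calibration is good to about 2 mm. The wrist camera is an equidistant fisheye: a pixel r from the principal point sees the ray r / f radians off the axis. A picture is of the moment at which its call begins: read the wrist's pose just before it. camera_model takes no time and is no camera call.
- hand_in(): hands the job in, once; it reports no verdict.
Trained networks look in the newest picture that a camera, given by its name, has taken for a name from the list of things; names that differ only in an ending like _2 or _b are one class to them, and where a whole thing is asked for, a point or a joint stands for the part that bears it (a point fixed in the world has none). Each returns a list of dicts, best first, with "confidence" (0 to 1); they miss things now and then, are a little off and sometimes report something else, mostly with a low value. They report only what shows in the picture. A call takes as long as a camera call. They do not tell look-alikes from the thing itself.
- recognise(camera, query): "at" ([row, column] in pixels, amid what is visible of it).
- place_of(camera, query): "at" ([row, column] in pixels: a listed point, or the origin of a listed thing).
The state is a dict: "time": time; "joint_pos": joint angles; "qd": joint speeds; "joint_efforts": joint torques, N m; "tool_pos": TCP position; "tcp_rot": TCP orientation; "ft_force": force on the tool from outside, world axes, zero at the start; "wrist_torque": the same for the moment, N m; "finger_gap": finger opening in mm.
Only numpy, scipy, OpenCV 4.12 (cv2) and the standard library are available. Lean on these libraries where they do the work, as an engineer would, in place of code of your own. Each camera call takes 0.05 s, during which the arm holds its last target. There are 200 camera calls.

### The job

Fit the crank from the mat onto the square shaft of the clamping rail and wind it anticlockwise until the jaw is fully back. Slide every specimen holder along the T-slot to its open end and lift it out there without forcing it, putting holders with a round knob head into the round dish and those with a flat bar head into the rectangular tray. In the end the crank must lie flat on its mat again, with the jaw still wound back and the other things on the bench undisturbed.

Things in the scene. Friction and masses are not known exactly. Their poses are not given: they have to be found in the camera images.
- rail: clamping rail, bolted down: dark base 84 (x) x 316 (y) x 14 mm; origin under its middle. A T-slot runs along its y, from y = +0.143 (closed end) to -0.020 (open end): floor 14 mm up, channel 40 mm wide, lips from 25 to 33 mm up with an 18 mm gap between them. Grey gear head 62 x 60 mm, top 40 mm up, centred at y = -0.128, carries the square shaft
- slot_end (a point): middle of the slot at its open end, level with the lip tops (33 mm up); its +y points along the slot to the closed end. On its -y side, y 0 to -0.050, lies the loading window: no lips, 40 mm between side walls 25 mm high, where a foot can be lifted straight up. The steel jaw (24 mm long, top 38 mm up) fills it until wound back
- shaft_top (a point): centre of the top face of the upright square shaft end on the gear head: steel, 16 x 16 mm, standing 24 mm above the 42 mm shoulder (top 66 mm up); its x and y axes are square to the flats and turn with the shaft
- shaft (a joint): turn of the square shaft, rad, anticlockwise seen from above positive; 0 = jaw closed up against the slot end, 18.85 (three turns) = jaw fully back at its stop; jaw moves back 2.65 mm per rad. Stiff to turn (about 0.07 N m) and stays where it is left
- mat: thin cork mat fixed on the worktop, 110 (x) x 200 (y) x 3 mm, where the crank lies; origin under its middle
- crank_head (a point): centre of the 26 x 26 mm square head on the removable crank (dark steel, about 0.3 kg), 42 mm above its underside; head 29 to 54 mm up, 36 mm square hub below it. A socket 18 x 18 x 24 mm with a 3 mm chamfer opens in the underside below the head, flats along crank x and y; +x points to the handle. Seated, the underside rests on the 42 mm shoulder, head centre 18 mm above the shaft top
- crank_handle (a point): the crank's handle, a black upright grip 20 mm across that revolves freely on its pin, 65 mm from the head along crank +x: the point is 52 mm above the crank's underside, the grip spans 17 to 75 mm; a 22 mm wide, 14 mm high arm joins it to the hub; axes those of the crank
- knob_1_centre (a point): holder with a ROUND KNOB head: aluminium cylinder 30 mm across, head 40 mm tall, on a 14 mm wide neck with a T-foot 36 mm (x) x 30 mm (y) x 8 mm; 64 mm tall in all, 0.14 kg; the point is its centre, 32 mm above the foot's underside (head spans -8 to +32 mm about it, z up). Starts standing upright in the slot. May be absent (None)
- bar_1_centre (a point): holder with a FLAT BAR head: aluminium block 44 mm (its x, across the slot) x 18 mm (its y, along the slot), head 40 mm tall, on a 14 mm wide neck with a T-foot 36 mm (x) x 30 mm (y) x 8 mm; 64 mm tall in all, 0.14 kg; the point is its centre, 32 mm above the foot's underside (head spans -8 to +32 mm about it, z up). Starts standing upright in the slot. May be absent (None)
- knob_2_centre (a point): holder with a ROUND KNOB head: aluminium cylinder 30 mm across, head 40 mm tall, on a 14 mm wide neck with a T-foot 36 mm (x) x 30 mm (y) x 8 mm; 64 mm tall in all, 0.14 kg; the point is its centre, 32 mm above the foot's underside (head spans -8 to +32 mm about it, z up). Starts standing upright in the slot. May be absent (None)
- bar_2_centre (a point): holder with a FLAT BAR head: aluminium block 44 mm (its x, across the slot) x 18 mm (its y, along the slot), head 40 mm tall, on a 14 mm wide neck with a T-foot 36 mm (x) x 30 mm (y) x 8 mm; 64 mm tall in all, 0.14 kg; the point is its centre, 32 mm above the foot's underside (head spans -8 to +32 mm about it, z up). Starts standing upright in the slot. May be absent (None)
- dish: round white plastic dish, loose, 144 mm across, 34 mm high, floor 4 mm thick, inside 128 mm across at the floor; origin under its centre
- tray: rectangular white plastic tray, loose, 110 (x) x 155 (y) x 34 mm, walls and floor 4 mm; origin under its centre
- petri_1: petri dish, clear, 62 mm across, 14 mm high, a bystander; origin under its centre
- weigh_boat: small white plastic weighing boat, 56 x 56 x 15 mm, a bystander; origin under its centre
- jar_white: sample jar with white screw lid, 58 mm across, 62 mm high, a bystander; origin under its centre
Not all that is in view belongs to the job. Of the things that look like the mat, the larger one is meant.

How it is judged:
By the outcome, as a careful person would: the job done as asked, in the order asked, and still so for the second after the job is handed in, with the robot touching nothing.
Of knob_1, bar_1, knob_2, bar_2 only 2 to 4 are there at a start; the rules pass over those that are not, and their reading is None.
At some moment in a run one of crank, dish, tray may be knocked a few centimetres aside while the robot is not near it.
It also fails if it takes over 210 s, if anything falls off the work surface, if the arm or the gripper's body presses on something with over 40 N, if the wrist force passes 120 N, or if a joint passes its speed limit or range.

## Working session

There is one attempt and no reset: what is moved stays moved. The work goes in short steps, Python scripts to look and compute and a tool call to move; the robot and the scene stay as the last step left them, time stands still between calls to the robot, and variables do not carry over. Pictures are saved under pics/ and viewed, about 12 in all and at most 16, crops included, and the job is handed in when it is done.

Besides the shell and the picture viewer there is one more tool, called by a JSON object that holds its "api" and its "payload". apply_moves: Moves the arm, as the interface text tells. Its arguments: {"type":"object","properties":{"targets":{"type":"string"},"force":{"type":"number"}},"required":["targets"]}

```bash
mkdir -p pics; ls; python3 - <<'E'
from bench import *
import cv2,numpy as np
s=sense();print(s)
for n in("scene","top","wrist"):
    im=snapshot(n);cv2.imwrite(f"pics/{n}0.png",im[:,:,::-1]);print(n,camera_model(n))
for n in("scene","top"):
    for q in("rail","slot_end","shaft_top","mat","crank_head","crank_handle","knob_1_centre","bar_1_centre","dish","tray"):
        print(n,q,[(np.round(d["at"],1).tolist(),round(d["confidence"],2)) for d in place_of(n,q)][:4])
E
```

```text
pics
{'time': 0.0, 'joint_pos': array([-7.10118316e+01,  7.51412798e+00,  8.53311114e+01, -3.75225643e-04,
        8.72583626e+01, -4.89362780e+00]), 'qd': array([ 0.01098923, -0.04716112, -0.03657836,  0.02002819,  0.07640454,
        0.01672041]), 'joint_efforts': array([-1.73495268e-03, -5.69382119e+01, -5.00567079e+01, -5.87019331e-04,
        1.45712882e-02, -3.09534346e-05]), 'tool_pos': array([ 242.74652121, -548.10971611,  230.23705762]), 'tcp_rot': array([-1.79991536e+02,  1.03256266e-01, -6.61181779e+01]), 'ft_force': array([ 0.29863956,  1.05311947, -0.130187  ]), 'wrist_torque': array([-0.01977354, -0.06604933, -0.04954213]), 'finger_gap': 85.43197611691782}
scene {'fx': 530.7198503370246, 'fy': 530.7198503370246, 'cx': 280.426809622247, 'cy': 222.55878793502717, 'position': array([ -60.05085087, -495.68645841, 1244.67396603]), 'attitude': array([ 35.17604256,  -0.51012382, -48.70547022])}
top {'fx': 413.42784262122575, 'fy': 413.42784262122575, 'cx': 280.7993042985372, 'cy': 214.26581666760237, 'position': array([ 437.92934103,   85.03513728, 1181.79346349]), 'attitude':
[... 623 characters left out ...]
.8], 0.56)]
scene mat [([159.1, 169.8], 0.94)]
scene crank_head [([259.4, 336.2], 0.45)]
scene crank_handle []
scene knob_1_centre [([214.2, 283.4], 0.75), ([168.5, 223.3], 0.31)]
scene bar_1_centre []
scene dish [([338.9, 354.6], 0.83)]
scene tray [([222.1, 190.1], 0.79)]
top rail [([221.1, 312.9], 0.93)]
top slot_end [([218.7, 319.2], 0.66)]
top shaft_top [([223.2, 357.6], 0.45)]
top mat [([274.4, 311.5], 0.75), ([229.7, 136.3], 0.66)]
top crank_head [([275.7, 302.8], 0.73)]
top crank_handle [([294.4, 304.8], 0.84)]
top knob_1_centre [([215.6, 281.8], 0.55), ([297.1, 305.2], 0.3)]
top bar_1_centre []
top dish [([265.8, 404.1], 0.6), ([217.7, 419.6], 0.53)]
top tray [([268.9, 210.7], 0.58)]
```

```bash
python3 -c "
import cv2,numpy as np
a=cv2.imread('pics/scene0.png');b=cv2.imread('pics/top0.png')
cv2.imwrite('pics/s1.png',cv2.resize(a,(800,600)));cv2.imwrite('pics/t1.png',cv2.resize(b,(800,600)))"
```

```text
(no output)
```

View pics/s1.png

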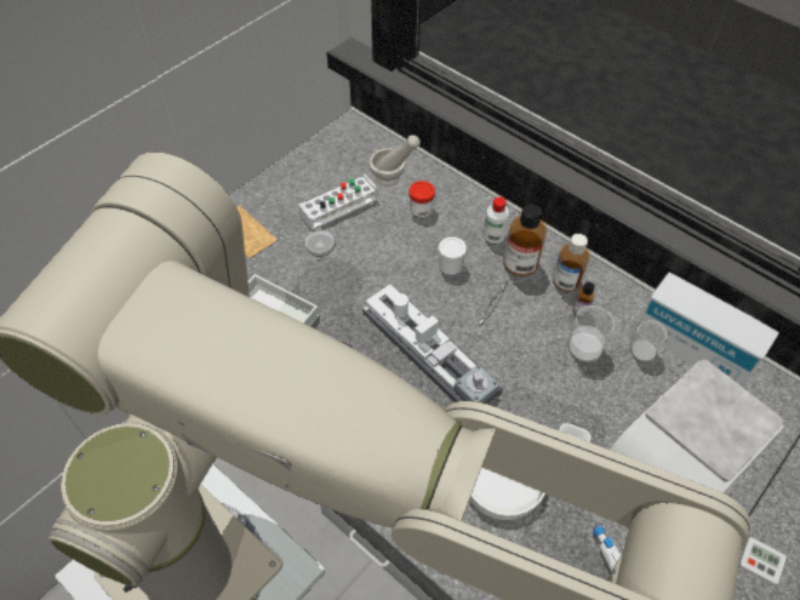

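View pics/t1.png

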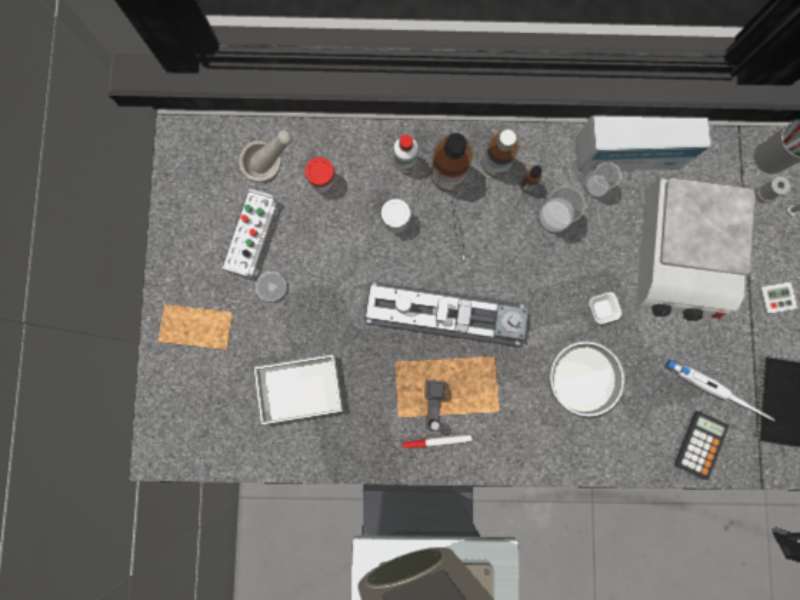

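The top view (800-wide) shows the rail at about (447,313), with a knob at (403,300), a bar at (443,308) and the jaw at (463,312). The crank is on the larger mat at (435,390) with its handle toward the robot. The dish is at (587,378), the tray at (300,388) and a marker pen at (437,441). The arm hides much of the scene view.

```bash
cat > h.py <<'E'
from bench import *
import numpy as np, cv2
from scipy.spatial.transform import Rotation as R
def cam(n,s=None):
    m=camera_model(n)
    if n!="wrist": return m,R.from_euler('xyz',m["attitude"],degrees=True).as_matrix(),np.array(m["position"])
    s=s or sense();T=m["T_tool_cam"];Rt=R.from_euler('xyz',s["tcp_rot"],degrees=True).as_matrix()
    return m,Rt@T[:3,:3],Rt@T[:3,3]+s["tool_pos"]
def ray(n,at,s=None):
    m,Rc,p=cam(n,s);u=(at[1]-m["cx"])/m["fx"];v=(at[0]-m["cy"])/m["fy"]
    if n=="wrist":
        r=np.hypot(u,v)+1e-12;d=np.array([np.sin(r)*u/r,-np.sin(r)*v/r,-np.cos(r)])
    else: d=np.array([u,-v,-1.])
    d=Rc@d;return p,d/np.linalg.norm(d)
def onz(n,at,z,s=None):
    p,d=ray(n,at,s);return p+d*(z-p[2])/d[2]
def project(n,P,s=None):
    m,Rc,p=cam(n,s);c=Rc.T@(np.array(P,float)-p);x,y,z=c[0],-c[1],-c[2];r=np.hypot(x,y)+1e-12
    k=np.arctan2(r,z)/r if n=="wrist" else 1/z
    return np.array([m["cy"]+m["fy"]*y*k,m["cx"]+m["fx"]*x*k])
def tri(rays):
    A=np.zeros((3,3));b=np.zeros(3)
    for p,d in rays:
        M=np.eye(3)-np.outer(d,d);A+=M;b+=M@p
    X=np.linalg.solve(A,b);return X,[np.linalg.norm(np.cross(X-p,d)) for p,d in rays]
def delta(pos,yaw,s=None):
    "shift (cm, tool axes) and rotvec to go to tool-down pose pos,yaw(tool x dir)"
    s=s or sense();R0=R.from_euler('xyz',s["tcp_rot"],degrees=True);R1=R.from_euler('xyz',[180,0,yaw],degrees=True)
    d=R0.inv().apply(np.array(pos)-s["tool_pos"])/10;w=(R0.inv()*R1).as_rotvec()
    return np.round(w,4).tolist(),np.round(d,3).tolist()
def st():
    s=sense();print("t %.2f"%s["time"],"pos",np.round(s["tool_pos"],1),"rot",np.round(s["tcp_rot"],2),"F",np.round(s["ft_force"],1),"gap %.1f"%s["finger_gap"],"j",np.round(s["joint_pos"],0));return s
def look(name,qs,pic=None):
    s=sense();im=snapshot(name)
    if pic: cv2.imwrite(f"pics/{pic}.png",im[:,:,::-1])
    out={}
    for q in qs:
        out[q]=[(np.array(d["at"]),d["confidence"]) for d in place_of(name,q)]
    return s,out
E
python3 - <<'E'
from h import *
T=dict(rail=(221.1,312.9,0),slot_end=(218.7,319.2,33),shaft_top=(223.2,357.6,66),mat=(274.4,311.5,3),crank_head=(275.7,302.8,45),crank_handle=(294.4,304.8,55),knob=(215.6,281.8,46),barimg=(308*.7,443*.7,70),dish=(265.8,404.1,0),tray=(268.9,210.7,0))
for k,(r,c,z) in T.items(): print(k,np.round(onz("top",(r,c),z),1))
print("tri slot_end",tri([ray("scene",(244,305.5)),ray("top",(218.7,319.2))]),"shaft",tri([ray("scene",(259.4,334.8)),ray("top",(223.2,357.6))]))
print(delta([430,0,330],-66))
for k in [(i*90) for i in range(-2,3)]: print(k,delta([430,20,330],k))
E
```

```text
rail [580.2 -20.1   0. ]
slot_end [583.2 -34.8  33. ]
shaft_top [ 568.3 -136.    66. ]
mat [428.1 -16.3   3. ]
crank_head [424.7  11.   45. ]
crank_handle [375.2   5.9  55. ]
knob [588.7  70.3  46. ]
barimg [586.7  -6.2  70. ]
dish [ 455.9 -280.4    0. ]
tray [439.7 268.8   0. ]
tri slot_end (array([584.09631678, -35.54256444,  26.09838278]), [np.float64(0.0020565018011823952), np.float64(0.002056501801170303)]) shaft (array([ 570.52593082, -137.43981707,   71.83008713]), [np.float64(3.799159745672109), np.float64(3.7991597456721666)])
([-0.0, -0.0, -0.0021], [-42.593, -39.316, -9.871])
-180 ([-0.0, 0.0, 1.9876], [-44.422, -40.125, -9.871])
-90 ([-0.0, -0.0, 0.4168], [-44.422, -40.125, -9.871])
0 ([-0.0, -0.0, -1.154], [-44.422, -40.125, -9.871])
90 ([0.0, -0.0, -2.7248], [-44.422, -40.125, -9.871])
180 ([-0.0, 0.0, 1.9876], [-44.422, -40.125, -9.871])
```

{"api": "apply_moves", "payload": {"targets": "0 0 0.08 -3 -2.7 0 8.5; 0 0 0.16 -6 -5.4 0 8.5; 0 0 0.25 -9 -8.1 0 8.5; 0 0 0.33 -12 -10.8 0 8.5; 0 0 0.417 -14.8 -13.4 0 8.5"}}

```text
time: 1.65
tool_pos: [305.8, -357.5, 231.3]
tcp_rot: [-180.0, -0.0, -90.2]
ft_force: [1.3, -0.6, 0.0]
finger_gap: 85.0
```

{"api": "apply_moves", "payload": {"targets": "0 0 0 -3.8 -1.2 0 8.5; 0 0 0 -7.5 -2.4 0 8.5; 0 0 0 -11.2 -3.6 0 8.5; 0 0 0 -15 -4.9 0 8.5; 0 0 0 -18.7 -6.2 0 8.5"}}

```text
time: 2.15
tool_pos: [367.8, -170.6, 231.6]
tcp_rot: [-180.0, -0.0, -90.0]
ft_force: [1.6, -0.5, 1.6]
finger_gap: 85.0
```

{"api": "apply_moves", "payload": {"targets": "0 0 0 -3.8 -1.2 0 8.5; 0 0 0 -7.5 -2.4 0 8.5; 0 0 0 -11.2 -3.6 0 8.5; 0 0 0 -15 -4.9 0 8.5; 0 0 0 -18.7 -6.2 0 8.5"}}

```text
time: 2.65
tool_pos: [430.0, 16.6, 231.7]
tcp_rot: [-179.9, -0.0, -90.0]
ft_force: [1.3, -0.5, 0.7]
finger_gap: 85.2
```

```bash
python3 - <<'E'
from h import *
st()
Z=dict(crank_head=45,crank_handle=55,mat=3,shaft_top=66,slot_end=33,knob_1_centre=46,bar_1_centre=46)
for n in("wrist","top","scene"):
    s,o=look(n,list(Z)+["tray","dish"] if n!="wrist" else Z,n+"2")
    for q,l in o.items():
        for a,c in l[:4]: print(n,q,np.round(a,1),round(c,2),np.round(onz(n,a,Z.get(q,0),s),1))
E
```

```text
t 2.65 pos [430.   16.6 231.7] rot [-1.7994e+02 -1.0000e-02 -9.0000e+01] F [ 1.3 -0.5  0.7] gap 85.2 j [ -5. -20. 111.  -0.  89.  85.]
wrist crank_head [182.1 293.1] 0.61 [435.9   6.7  45. ]
wrist crank_handle [245.8 291.5] 0.58 [369.5   8.2  55. ]
wrist crank_handle [ 42.6 333.8] 0.32 [578.9 -32.8  55. ]
wrist mat [169.1 311.7] 0.96 [443.6 -16.2   3. ]
wrist mat [42.  52.8] 0.18 [631.6 330.8   3. ]
wrist shaft_top [ 58.2 441.5] 0.86 [ 571.6 -144.3   66. ]
wrist slot_end [ 42.7 331.9] 0.76 [584.4 -34.2  33. ]
wrist knob_1_centre [ 27.7 228.6] 0.94 [597.9  72.3  46. ]
wrist knob_1_centre [169.1 312.3] 0.55 [449.7 -12.8  46. ]
top mat [228.8 137.2] 0.87 [550.2 481.6   3. ]
top shaft_top [219.2 359.9] 0.59 [ 579.3 -142.5   66. ]
top slot_end [219.3 320.6] 0.84 [581.6 -38.8  33. ]
top slot_end [270.2 210.1] 0.35 [436.1 265.2  33. ]
top knob_1_centre [211.3 282.3] 0.58 [600.7  69.1  46. ]
top knob_1_centre [221.3 321.2] 0.3 [574.4 -39.   46. ]
top tray [269.6 211.7] 0.61 [437.8 265.9   0. ]
top dish [262.9 407. ] 0.64 [ 464.2 -288.9    0. ]
scene crank_head [262.7 259.8] 0.94 [449.5   9.7  45. ]
scene crank_handle [282.6 240.2] 0.95 [369.   3.  55.]
scene mat [277.1 269. ] 0.75 [450.7 -21.2   3. ]
scene mat [155.6 172.6] 0.56 [573.1 495.5   3. ]
scene shaft_top [259.9 331.7] 0.39 [ 570.4 -132.7   66. ]
scene slot_end [245.2 305.7] 0.67 [577.8 -41.   33. ]
scene knob_1_centre [216.3 280.5] 0.67 [597.9  67.8  46. ]
scene knob_1_centre [276.8 266.1] 0.56 [428.7 -31.4  46. ]
scene knob_1_centre [339.5 354.2] 0.55 [ 441.8 -304.3   46. ]
scene tray [222.4 188.1] 0.85 [431.  272.9   0. ]
scene dish [336.4 352.4] 0.87 [ 464.6 -288.7    0. ]
scene dish [260.3 335.7] 0.72 [ 612.  -121.4    0. ]
```

```bash
python3 -c "
import cv2
a=cv2.imread('pics/wrist2.png')
cv2.imwrite('pics/w2b.png',cv2.resize(a,(800,600)))"
```

```text
(no output)
```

View pics/w2b.png

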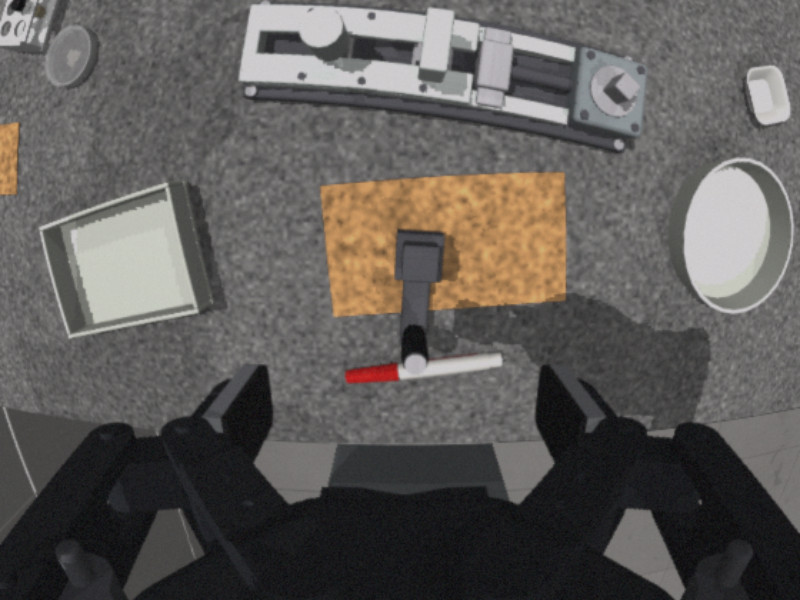

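Only two holders are present: the knob at (322,28) and the bar at (437,42) in the 800-wide picture, with the jaw at (494,65). The square shaft at (618,88) stands rotated. The crank head is at (421,258), its handle at (415,363), and the pen lies just in front. Next I take a closer look from above the crank.

{"api": "apply_moves", "payload": {"targets": "0 0 0 0.3 -0.2 2 5.5; 0 0 0 0.6 -0.4 4 5.5; 0 0 0 1 -0.6 6 5.5; 0 0 0 1 -0.6 8 5.5; 0 0 0 1 -0.6 8 5.5"}}

```text
time: 4.55
tool_pos: [433.5, 5.1, 148.4]
tcp_rot: [179.7, 0.0, -90.0]
ft_force: [-0.4, -0.0, 0.5]
finger_gap: 54.9
```

```bash
python3 - <<'E'
from h import *
st()
s,o=look("wrist",["crank_head","crank_handle","mat","shaft_top"],"w3")
old=None
for q,l in o.items():
    for a,c in l[:2]: print(q,np.round(a,1),round(c,2),np.round(onz("wrist",a,{"crank_head":45,"crank_handle":55,"mat":3,"shaft_top":66}[q],s),1))
s0={"tool_pos":np.array([430,16.6,231.7]),"tcp_rot":np.array([-179.94,-.01,-90.])}
for q,a0 in(("crank_head",(182.1,293.1)),("crank_handle",(245.8,291.5)),("mat",(169.1,311.7))):
    if o[q]: print(q,tri([ray("wrist",o[q][0][0],s),ray("wrist",a0,s0)]))
im=cv2.imread("pics/w3.png");cv2.imwrite("pics/w3b.png",cv2.resize(im,(800,600),interpolation=cv2.INTER_CUBIC))
E
```

```text
t 4.55 pos [433.5   5.1 148.4] rot [ 1.797e+02  3.000e-02 -9.002e+01] F [-0.4 -0.   0.5] gap 54.9 j [ -6. -16. 116.   0.  80.  84.]
crank_head [204.3 281.5] 0.65 [436.2   7.   45. ]
crank_handle [285.3 279.7] 0.84 [370.    8.6  55. ]
mat [189.  308.2] 0.8 [439.7 -17.1   3. ]
shaft_top [ 44.5 477.1] 0.8 [ 570.8 -145.3   66. ]
crank_head (array([435.74501147,   6.83533456,  43.5600312 ]), [np.float64(0.2244047281933355), np.float64(0.22440472819327748)])
crank_handle (array([368.96985115,   8.34784775,  53.35406205]), [np.float64(0.2750420708005147), np.float64(0.275042070800544)])
mat (array([451.05953149, -12.04482456,  56.58507313]), [np.float64(0.747688410371636), np.float64(0.7476884103716321)])
```

View pics/w3b.png

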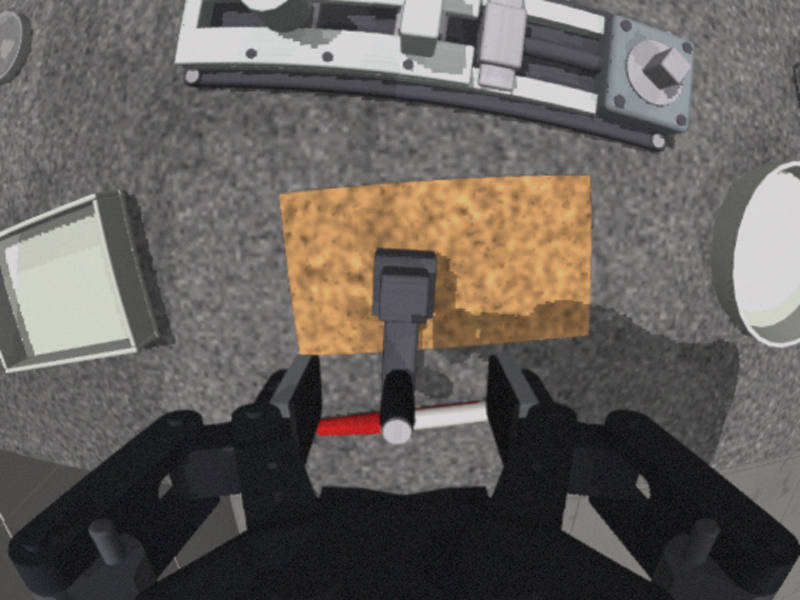

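```bash
python3 - <<'E'
from h import *
print(delta([435.8,6.9,35],-91.3))
P=[(195,281),(176,590),(337,589),(355,300)]
s=sense()
for r,c in P: print(np.round(onz("wrist",(r*.7,c*.7),3,s),1))
E
```

```text
([-0.0022, -0.0002, 0.0226], [-0.202, 0.097, 11.779])
[492.6  84.6   3. ]
[ 507.4 -117.1    3. ]
[ 395.4 -125.7    3. ]
[383.4  77.6   3. ]
```

{"api": "apply_moves", "payload": {"targets": "-0.002 0 0.0226 -0.2 0.05 3 5.5; -0.002 0 0.0226 -0.2 0.1 6 5.5; -0.002 0 0.0226 -0.2 0.1 9 5.5; -0.002 0 0.0226 -0.2 0.1 11 5.5; -0.002 0 0.0226 -0.2 0.1 11.8 5.5"}}

```text
time: 5.3
tool_pos: [433.8, 7.1, 32.1]
tcp_rot: [179.8, 0.0, -91.3]
ft_force: [-0.2, -0.4, 0.5]
finger_gap: 55.1
```

{"api": "apply_moves", "payload": {"targets": "0 0 0 0 0 0 2; 0 0 0 0 0 0 2; 0 0 0 0 0 0 2; 0 0 0 0 0 0 2; 0 0 0 0 0 0 2", "force": 80}}

```text
time: 5.8
tool_pos: [436.2, 6.8, 35.1]
tcp_rot: [-179.9, -0.0, -91.3]
ft_force: [-2.0, -0.7, 7.7]
finger_gap: 24.3
```

```bash
python3 - <<'E'
from h import *
s=st();print(delta([435.8,6.9,35],-91.3))
E
```

```text
t 5.80 pos [436.2   6.8  35.1] rot [-1.7993e+02 -2.0000e-02 -9.1300e+01] F [-2.  -0.7  7.7] gap 24.3 j [ -6.  -7. 122.  -0.  66.  85.]
([-0.0012, -0.0003, -0.0001], [-0.013, 0.04, 0.006])
```

{"api": "apply_moves", "payload": {"targets": "0 0 0 0 0 -1 2; 0 0 0 0 0 -3 2; 0 0 0 0 0 -5 2; 0 0 0 0 0 -7 2; 0 0 0 0 0 -8.5 2"}}

```text
time: 6.3
tool_pos: [434.9, 7.0, 120.0]
tcp_rot: [179.9, -0.0, -91.3]
ft_force: [0.3, -0.1, -4.1]
finger_gap: 24.4
```

{"api": "apply_moves", "payload": {"targets": "0 0 -0.14 3 -1.4 0 2; 0 0 -0.28 6 -2.7 0 2; 0 0 -0.42 9 -4 0 2; 0 0 -0.56 12 -5.4 0 2; 0 0 -0.7 15 -6.8 0 2"}}

```text
time: 6.8
tool_pos: [499.3, -145.7, 118.4]
tcp_rot: [179.9, 0.1, -50.9]
ft_force: [0.5, 0.4, -3.1]
finger_gap: 24.6
```

{"api": "apply_moves", "payload": {"targets": "0 0 -0.149 0 0 0 2; 0 0 -0.298 0 0 0 2; 0 0 -0.447 0 0 0 2; 0 0 -0.596 0 0 0 2; 0 0 -0.745 0 0 0 2"}}

```text
time: 7.3
tool_pos: [498.8, -144.4, 118.3]
tcp_rot: [-180.0, 0.2, -8.2]
ft_force: [0.1, 0.3, -3.6]
finger_gap: 24.4
```

```bash
python3 - <<'E'
from h import *
s=st()
s,o=look("wrist",["crank_head","crank_handle","shaft_top","slot_end","bar_1_centre"],"w4")
for q,l in o.items():
    for a,c in l[:2]: print(q,np.round(a,1),round(c,2),np.round(onz("wrist",a,{"crank_head":130,"crank_handle":140,"slot_end":33,"shaft_top":66}.get(q,46),s),1))
im=cv2.imread("pics/w4.png");cv2.imwrite("pics/w4b.png",cv2.resize(im,(800,600),interpolation=cv2.INTER_CUBIC))
E
```

```text
t 7.30 pos [ 498.8 -144.4  118.3] rot [-1.7999e+02  1.7000e-01 -8.1700e+00] F [ 0.1  0.3 -3.6] gap 24.4 j [-22.  -0. 105.  -0.  75. -14.]
crank_head [273.5 283.3] 0.85 [ 499.8 -143.6  130. ]
shaft_top [210.6 392.2] 0.87 [ 571.6 -142.    66. ]
shaft_top [ 64.6 188.5] 0.36 [457.4 -32.4  66. ]
slot_end [ 49.7 380.2] 0.74 [585.8 -32.8  33. ]
```

View pics/w4b.png

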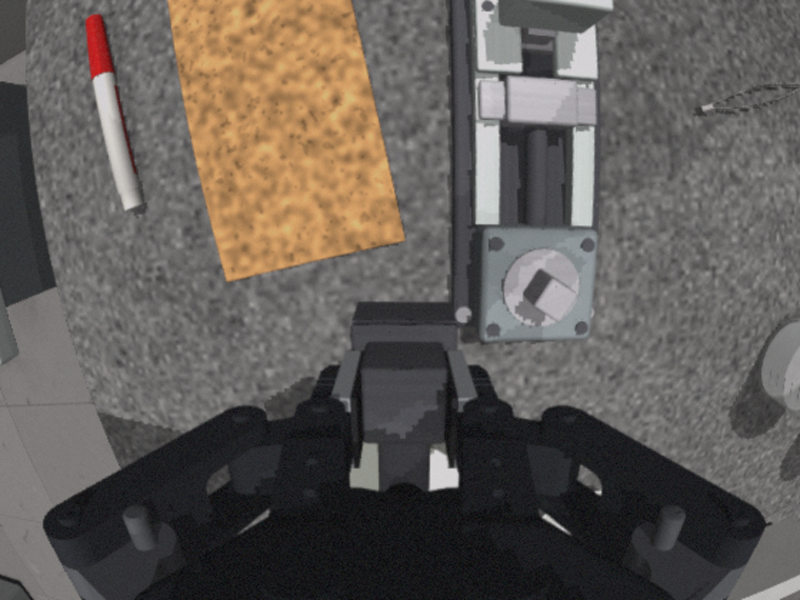

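The crank is held. In the 800-wide picture, the shaft stands near (552,298) and is turned about 35°. I enlarge a crop there to find the corners of its top face.

```bash
python3 -c "
import cv2
a=cv2.imread('pics/w4.png')[165:240,335:425]
cv2.imwrite('pics/w4c.png',cv2.resize(a,(720,600),interpolation=cv2.INTER_CUBIC))"
```

```text
(no output)
```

View pics/w4c.png

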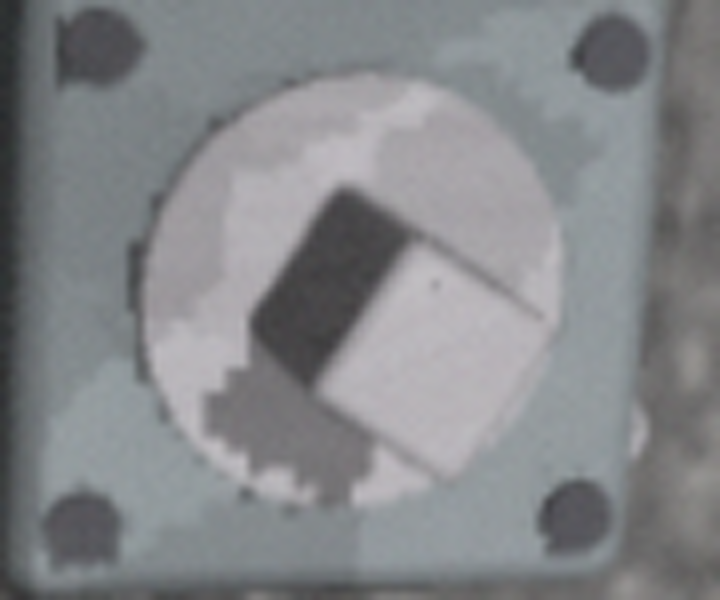

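```bash
python3 - <<'E'
from h import *
s=sense()
f=lambda x,y,z:onz("wrist",(165+(y+.5)/8-.5,335+(x+.5)/8-.5),z,s)
C=np.array([f(x,y,66) for x,y in[(415,240),(555,325),(450,485),(318,388)]])
print(C.round(1),C.mean(0))
for i in range(4):
    d=C[(i+1)%4]-C[i];print(np.hypot(*d[:2]).round(1),np.degrees(np.arctan2(d[1],d[0])).round(1)%90)
print("shoulder c",f(355,290,42),"screws",f(98,45,40),f(612,52,40),f(576,515,40),f(84,522,40))
q=[f(98,45,40),f(612,52,40),f(576,515,40),f(84,522,40)];print(np.mean(q,0))
E
```

```text
[[ 568.8 -131.6   66. ]
 [ 580.5 -140.5   66. ]
 [ 570.5 -152.7   66. ]
 [ 559.7 -142.6   66. ]] [ 569.8718122  -141.86408078   66.        ]
14.6 52.8
15.8 50.900000000000006
14.8 46.900000000000006
14.3 50.5
shoulder c [ 569.97976674 -141.89214267   42.        ] screws [ 549.18500289 -117.04179016   40.        ] [ 597.16118775 -123.91681536   40.        ] [ 591.14310668 -167.67979703   40.        ] [ 543.35449054 -160.42674302   40.        ]
[ 570.21094697 -142.26628639   40.        ]
```

```bash
python3 - <<'E'
from h import *
print(delta([570,-142,106],-39.6))
E
```

```text
([0.0008, 0.0021, 0.539], [6.963, -1.321, 1.208])
```

{"api": "apply_moves", "payload": {"targets": "0 0 0.13 1.8 -0.3 0 2; 0 0 0.26 3.5 -0.6 0 2; 0 0 0.4 5.2 -1 0 2; 0 0.002 0.539 7 -1.3 0.5 2; 0 0.002 0.539 7 -1.3 1.2 2"}}

```text
time: 8.1
tool_pos: [572.6, -142.1, 106.6]
tcp_rot: [-180.0, -0.1, -39.7]
ft_force: [-0.4, -0.8, -2.9]
finger_gap: 24.2
```

{"api": "apply_moves", "payload": {"targets": "0 0 0 0 0 0 2; 0 0 0 0 0 0 2; 0 0 0 0 0 0 2; 0 0 0 0 0 0 2; 0 0 0 0 0 0 2"}}

```text
time: 8.6
tool_pos: [570.4, -142.3, 106.4]
tcp_rot: [180.0, -0.1, -39.4]
ft_force: [0.4, 0.2, -2.8]
finger_gap: 24.4
```

```bash
python3 - <<'E'
from h import *
s=st();print(delta([570,-142,98],-39.6))
s,o=look("wrist",["crank_head","crank_handle","shaft_top"],"w5")
for q,l in o.items():
    for a,c in l[:2]: print(q,np.round(a,1),round(c,2),np.round(onz("wrist",a,{"crank_head":116,"crank_handle":126,"shaft_top":66}[q],s),1))
im=cv2.imread("pics/w5.png");cv2.imwrite("pics/w5b.png",cv2.resize(im[130:340,140:420],(800,600),interpolation=cv2.INTER_CUBIC))
E
```

```text
t 8.60 pos [ 570.4 -142.3  106.4] rot [ 1.7997e+02 -5.0000e-02 -3.9390e+01] F [ 0.4  0.2 -2.8] gap 24.4 j [-19.  11.  95.  -0.  74.  20.]
([0.0005, -0.0009, 0.0036], [-0.05, 0.007, 0.843])
crank_head [274.2 283.2] 0.68 [ 570.2 -142.6  116. ]
```

View pics/w5b.png

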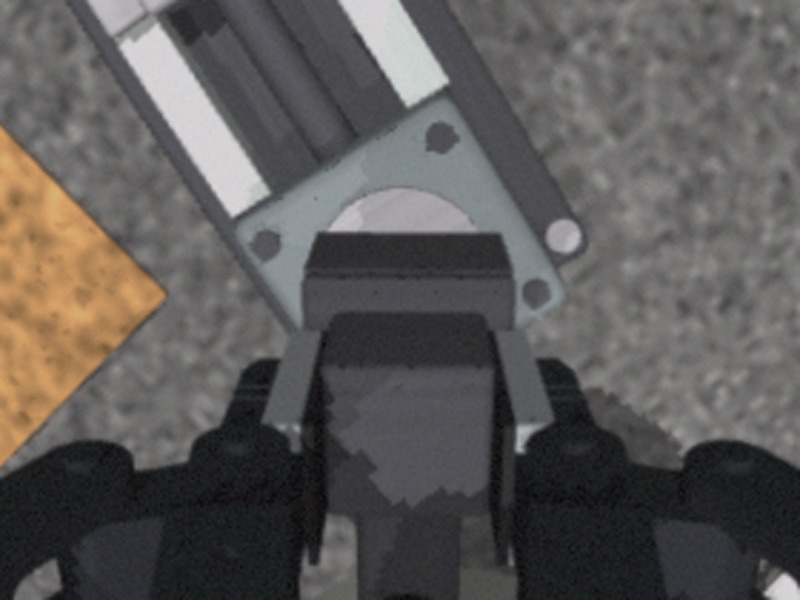

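The crank head sits centred over the shoulder disc (shoulder arc at about (403,200) in the crop). I lower it slowly while watching the force.

{"api": "apply_moves", "payload": {"targets": "0 0 0.003 -0.05 0 0.3 2; 0 0 0.003 -0.05 0 0.6 2; 0 0 0.003 -0.05 0 0.9 2; 0 0 0.003 -0.05 0 1.2 2; 0 0 0.003 -0.05 0 1.4 2"}}

```text
time: 9.3
tool_pos: [569.8, -141.7, 91.4]
tcp_rot: [179.9, 0.0, -39.6]
ft_force: [0.2, 0.6, -3.5]
finger_gap: 24.6
```

{"api": "apply_moves", "payload": {"targets": "0 0 0 0 0 0.4 2; 0 0 0 0 0 0.8 2; 0 0 0 0 0 1.2 2; 0 0 0 0 0 1.5 2; 0 0 0 0 0 1.75 2"}}

```text
time: 9.8
tool_pos: [570.0, -141.8, 74.1]
tcp_rot: [180.0, -0.0, -39.6]
ft_force: [0.9, 0.2, 2.7]
finger_gap: 24.8
```

{"api": "apply_moves", "payload": {"targets": "0 0 0 0 0 0 2; 0 0 0 0 0 0 2; 0 0 0 0 0 0 4.5; 0 0 0 0 0 0 4.5; 0 0 0 0 0 0 4.5"}}

```text
time: 10.3
tool_pos: [570.5, -142.0, 75.1]
tcp_rot: [180.0, -0.1, -39.6]
ft_force: [0.1, -0.0, -0.2]
finger_gap: 45.0
```

```bash
python3 - <<'E'
from h import *
s=st()
E
```

```text
t 10.30 pos [ 570.5 -142.    75.1] rot [ 1.7998e+02 -8.0000e-02 -3.9570e+01] F [ 0.1 -0.  -0.2] gap 45.0 j [-19.  13.  96.  -0.  71.  21.]
```

Seated: the wrist force changed by about +6 N as the shoulder took the weight, at TCP z 74. Now I go to the handle.

{"api": "apply_moves", "payload": {"targets": "0 0 0 0 0 -1.5 4.5; 0 0 0 0 0 -3 4.5; 0 0 0 0 0 -5 4.5; 0 0 0 0 2 -6 4.5; 0 0 0 0 4 -6 4.5"}}

```text
time: 10.8
tool_pos: [546.7, -173.4, 139.2]
tcp_rot: [-179.9, -0.4, -39.5]
ft_force: [-0.1, -0.2, -0.2]
finger_gap: 45.0
```

{"api": "apply_moves", "payload": {"targets": "0 0 0 0 2.5 0 4.5; 0 0 0 0 2.5 0 4.5; 0 0 0 0 2.5 0 4.5; 0 0 0 0 2.5 0 4.5; 0 0 0 0 2.5 0 4.5"}}

```text
time: 11.3
tool_pos: [529.3, -191.3, 135.0]
tcp_rot: [180.0, -0.0, -39.5]
ft_force: [-0.5, 1.0, -0.4]
finger_gap: 45.0
```

```bash
python3 - <<'E'
from h import *
s=st()
c=np.array([570,-141.9]);a=np.radians(-129.6);h=c+65*np.array([np.cos(a),np.sin(a)])
s,o=look("wrist",["crank_head","crank_handle"],"w6")
for q,l in o.items():
    for a,c in l[:2]: print(q,np.round(a,1),round(c,2),np.round(onz("wrist",a,{"crank_head":84,"crank_handle":94}[q],s),1))
print(h,delta([*h,78],-39.6,s))
for k in range(6):
    f=np.radians(60*k+12*np.arange(0,6));p=6.5*np.c_[np.sin(f),np.cos(f)];print(k,np.round(p-p[0],2)[1:].tolist())
im=cv2.imread("pics/w6.png");cv2.imwrite("pics/w6b.png",cv2.resize(im,(800,600),interpolation=cv2.INTER_CUBIC))
E
```

```text
t 11.30 pos [ 529.3 -191.3  135. ] rot [ 1.7998e+02 -5.0000e-02 -3.9520e+01] F [-0.5  1.  -0.4] gap 45.0 j [-25.   5.  98.  -0.  77.  14.]
crank_head [312.4 295.9] 0.71 [ 497.3 -244.6   84. ]
crank_head [127.4 282.3] 0.69 [ 570.  -141.6   84. ]
crank_handle [236.3 283.2] 0.7 [ 529.3 -191.7   94. ]
[ 528.56744067 -191.98336078] ([0.0004, -0.0008, 0.0013], [-0.016, 0.092, 5.699])
0 [[1.35, -0.14], [2.64, -0.56], [3.82, -1.24], [4.83, -2.15], [5.63, -3.25]]
1 [[0.55, -1.24], [0.84, -2.57], [0.84, -3.93], [0.55, -5.26], [0.0, -6.5]]
2 [[-0.8, -1.1], [-1.81, -2.01], [-2.99, -2.69], [-4.28, -3.11], [-5.63, -3.25]]
3 [[-1.35, 0.14], [-2.64, 0.56], [-3.82, 1.24], [-4.83, 2.15], [-5.63, 3.25]]
4 [[-0.55, 1.24], [-0.84, 2.57], [-0.84, 3.93], [-0.55, 5.26], [-0.0, 6.5]]
5 [[0.8, 1.1], [1.81, 2.01], [2.99, 2.69], [4.28, 3.11], [5.63, 3.25]]
```

View pics/w6b.png

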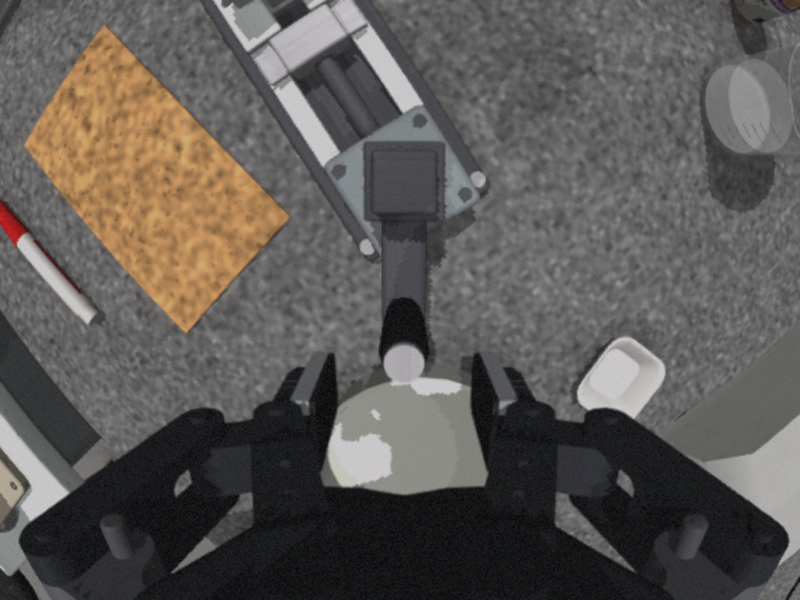

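The crank is seated: the head at (404,182) and the handle at (404,362) both measure where they should be. Now I grip the handle.

{"api": "apply_moves", "payload": {"targets": "0 0 0 0 0.05 1.5 4.5; 0 0 0 0 0.05 3 4.5; 0 0 0 0 0.05 4.5 4.5; 0 0 0 0 0.05 5.7 4.5; 0 0 0 0 0.05 5.7 4.5"}}

```text
time: 11.95
tool_pos: [526.3, -191.4, 74.2]
tcp_rot: [179.9, 0.3, -39.6]
ft_force: [0.5, -0.6, 0.0]
finger_gap: 45.1
```

{"api": "apply_moves", "payload": {"targets": "0 0 0 0 0 0 1.5; 0 0 0 0 0 0 1.5; 0 0 0 0 0 0 1.5; 0 0 0 0 0 0 1.5; 0 0 0 0 0 0 1.5", "force": 30}}

```text
time: 12.45
tool_pos: [528.7, -192.5, 78.1]
tcp_rot: [180.0, -0.1, -39.6]
ft_force: [0.0, 0.2, 1.0]
finger_gap: 18.9
```

{"api": "apply_moves", "payload": {"targets": "0 0 0 1.35 -0.14 0 1.5; 0 0 0 2.64 -0.56 0 1.5; 0 0 0 3.82 -1.24 0 1.5; 0 0 0 4.83 -2.15 0 1.5; 0 0 0 5.63 -3.25 0 1.5"}}

```text
time: 12.95
tool_pos: [592.5, -203.1, 77.8]
tcp_rot: [179.9, 0.0, -39.6]
ft_force: [-4.2, 2.9, 2.4]
finger_gap: 19.1
```

```bash
python3 - <<'E'
from h import *
s=st();snapshot("wrist");s=st();d=s["tool_pos"][:2]-[570,-141.9];print(np.hypot(*d),np.degrees(np.arctan2(d[1],d[0])),"expect -69.6")
E
```

```text
t 12.95 pos [ 592.5 -203.1   77.8] rot [ 1.7994e+02  5.0000e-02 -3.9600e+01] F [-4.2  2.9  2.4] gap 19.1 j [-24.  18.  89.  -0.  72.  16.]
t 13.00 pos [ 594.1 -202.2   78. ] rot [-1.7999e+02 -2.0000e-02 -3.9560e+01] F [-2.4  2.1  1.4] gap 18.8 j [-23.  18.  89.   0.  72.  16.]
65.0004472948428 -68.19272286525596 expect -69.6
```

{"api": "apply_moves", "payload": {"targets": "0 0 0 0.55 -1.24 0 1.5; 0 0 0 0.84 -2.57 0 1.5; 0 0 0 0.84 -3.93 0 1.5; 0 0 0 0.55 -5.26 0 1.5; 0 0 0 0 -6.5 0 1.5"}}

```text
time: 13.5
tool_pos: [633.9, -152.6, 77.5]
tcp_rot: [179.9, 0.0, -39.6]
ft_force: [-7.3, -1.2, 2.2]
finger_gap: 18.7
```

{"api": "apply_moves", "payload": {"targets": "0 0 0 -0.8 -1.1 0 1.5; 0 0 0 -1.81 -2.01 0 1.5; 0 0 0 -2.99 -2.69 0 1.5; 0 0 0 -4.28 -3.11 0 1.5; 0 0 0 -5.63 -3.25 0 1.5"}}

```text
time: 14.0
tool_pos: [611.5, -91.8, 77.7]
tcp_rot: [179.9, -0.1, -39.6]
ft_force: [-1.0, -5.7, 0.0]
finger_gap: 19.0
```

{"api": "apply_moves", "payload": {"targets": "0 0 0 -1.35 0.14 0 1.5; 0 0 0 -2.64 0.56 0 1.5; 0 0 0 -3.82 1.24 0 1.5; 0 0 0 -4.83 2.15 0 1.5; 0 0 0 -5.63 3.25 0 1.5"}}

```text
time: 14.5
tool_pos: [547.7, -80.3, 78.0]
tcp_rot: [-179.9, -0.1, -39.5]
ft_force: [2.2, -1.0, -1.5]
finger_gap: 18.8
```

{"api": "apply_moves", "payload": {"targets": "0 0 0 -0.55 1.24 0 1.5; 0 0 0 -0.84 2.57 0 1.5; 0 0 0 -0.84 3.93 0 1.5; 0 0 0 -0.55 5.26 0 1.5; 0 0 0 0 6.5 0 1.5"}}

```text
time: 15.0
tool_pos: [504.7, -131.2, 77.8]
tcp_rot: [180.0, 0.1, -39.5]
ft_force: [-2.2, 3.3, 5.4]
finger_gap: 18.7
```

{"api": "apply_moves", "payload": {"targets": "0 0 0 0.8 1.1 0 1.5; 0 0 0 1.81 2.01 0 1.5; 0 0 0 2.99 2.69 0 1.5; 0 0 0 4.28 3.11 0 1.5; 0 0 0 5.63 3.25 0 1.5"}}

```text
time: 15.5
tool_pos: [528.5, -193.4, 77.8]
tcp_rot: [179.9, -0.0, -39.6]
ft_force: [-1.5, 2.7, 2.9]
finger_gap: 18.3
```

```bash
python3 - <<'E'
from h import *
im=snapshot("wrist");s=st();d=s["tool_pos"][:2]-[570,-141.9];print(np.hypot(*d),np.degrees(np.arctan2(d[1],d[0])),"expect -129.6")
cv2.imwrite("pics/w7b.png",cv2.resize(im[:,:,::-1],(800,600),interpolation=cv2.INTER_CUBIC))
E
```

```text
t 15.55 pos [ 530.1 -194.4   78. ] rot [ 1.7999e+02 -1.4000e-01 -3.9620e+01] F [-1.2  0.2  0.4] gap 18.5 j [-25.   9. 100.  -0.  71.  14.]
65.95223475572269 -127.2603600033074 expect -129.6
```

View pics/w7b.png

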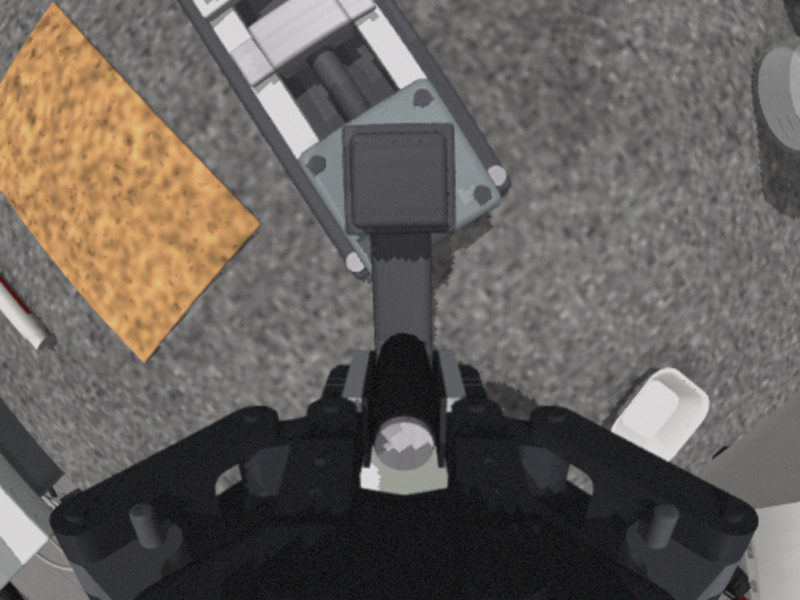

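The jaw has moved back by about a third of its travel. Turn 2 and most of turn 3 follow.

{"api": "apply_moves", "payload": {"targets": "0 0 0 1.35 -0.14 0 1.5; 0 0 0 2.64 -0.56 0 1.5; 0 0 0 3.82 -1.24 0 1.5; 0 0 0 4.83 -2.15 0 1.5; 0 0 0 5.63 -3.25 0 1.5"}}

```text
time: 16.05
tool_pos: [592.6, -203.2, 77.6]
tcp_rot: [179.9, 0.0, -39.6]
ft_force: [-5.4, 3.3, 5.0]
finger_gap: 18.5
```

{"api": "apply_moves", "payload": {"targets": "0 0 0 0.55 -1.24 0 1.5; 0 0 0 0.84 -2.57 0 1.5; 0 0 0 0.84 -3.93 0 1.5; 0 0 0 0.55 -5.26 0 1.5; 0 0 0 0 -6.5 0 1.5"}}

```text
time: 16.55
tool_pos: [633.8, -153.4, 77.5]
tcp_rot: [179.9, -0.0, -39.6]
ft_force: [-6.2, -2.9, 4.0]
finger_gap: 19.0
```

{"api": "apply_moves", "payload": {"targets": "0 0 0 -0.8 -1.1 0 1.5; 0 0 0 -1.81 -2.01 0 1.5; 0 0 0 -2.99 -2.69 0 1.5; 0 0 0 -4.28 -3.11 0 1.5; 0 0 0 -5.63 -3.25 0 1.5"}}

```text
time: 17.05
tool_pos: [610.9, -91.3, 77.6]
tcp_rot: [180.0, -0.1, -39.5]
ft_force: [-1.2, -6.0, 1.5]
finger_gap: 18.6
```

{"api": "apply_moves", "payload": {"targets": "0 0 0 -1.35 0.14 0 1.5; 0 0 0 -2.64 0.56 0 1.5; 0 0 0 -3.82 1.24 0 1.5; 0 0 0 -4.83 2.15 0 1.5; 0 0 0 -5.63 3.25 0 1.5"}}

```text
time: 17.55
tool_pos: [547.0, -80.3, 77.8]
tcp_rot: [-179.9, -0.1, -39.5]
ft_force: [3.4, -3.7, -0.5]
finger_gap: 18.3
```

{"api": "apply_moves", "payload": {"targets": "0 0 0 -0.55 1.24 0 1.5; 0 0 0 -0.84 2.57 0 1.5; 0 0 0 -0.84 3.93 0 1.5; 0 0 0 -0.55 5.26 0 1.5; 0 0 0 0 6.5 0 1.5"}}

```text
time: 18.05
tool_pos: [504.5, -131.4, 77.7]
tcp_rot: [180.0, 0.1, -39.6]
ft_force: [-1.9, 2.8, 5.0]
finger_gap: 18.6
```

{"api": "apply_moves", "payload": {"targets": "0 0 0 0.8 1.1 0 1.5; 0 0 0 1.81 2.01 0 1.5; 0 0 0 2.99 2.69 0 1.5; 0 0 0 4.28 3.11 0 1.5; 0 0 0 5.63 3.25 0 1.5"}}

```text
time: 18.55
tool_pos: [527.5, -193.1, 77.4]
tcp_rot: [179.9, 0.1, -39.6]
ft_force: [-1.1, 4.2, 4.2]
finger_gap: 18.9
```

{"api": "apply_moves", "payload": {"targets": "0 0 0 1.35 -0.14 0 1.5; 0 0 0 2.64 -0.56 0 1.5; 0 0 0 3.82 -1.24 0 1.5; 0 0 0 4.83 -2.15 0 1.5; 0 0 0 5.63 -3.25 0 1.5"}}

```text
time: 19.05
tool_pos: [591.7, -203.8, 77.3]
tcp_rot: [179.9, 0.1, -39.6]
ft_force: [-4.5, 2.8, 7.1]
finger_gap: 18.6
```

{"api": "apply_moves", "payload": {"targets": "0 0 0 0.55 -1.24 0 1.5; 0 0 0 0.84 -2.57 0 1.5; 0 0 0 0.84 -3.93 0 1.5; 0 0 0 0.55 -5.26 0 1.5; 0 0 0 0 -6.5 0 1.5"}}

```text
time: 19.55
tool_pos: [633.4, -154.2, 77.5]
tcp_rot: [179.9, -0.0, -39.6]
ft_force: [-3.6, -2.2, 4.5]
finger_gap: 18.5
```

{"api": "apply_moves", "payload": {"targets": "0 0 0 -0.8 -1.1 0 1.5; 0 0 0 -1.81 -2.01 0 1.5; 0 0 0 -2.99 -2.69 0 1.5; 0 0 0 -4.28 -3.11 0 1.5; 0 0 0 -5.63 -3.25 0 1.5"}}

```text
time: 20.05
tool_pos: [610.7, -91.1, 77.5]
tcp_rot: [180.0, -0.1, -39.5]
ft_force: [-1.1, -4.6, 2.4]
finger_gap: 18.7
```

{"api": "apply_moves", "payload": {"targets": "0 0 0 -1.35 0.14 0 1.5; 0 0 0 -2.64 0.56 0 1.5; 0 0 0 -3.82 1.24 0 1.5; 0 0 0 -4.83 2.15 0 1.5; 0 0 0 -5.63 3.25 0 1.5"}}

```text
time: 20.55
tool_pos: [546.6, -80.4, 77.7]
tcp_rot: [-180.0, -0.1, -39.5]
ft_force: [3.4, -4.7, 1.4]
finger_gap: 18.8
```

{"api": "apply_moves", "payload": {"targets": "0 0 0 -0.55 1.24 0 1.5; 0 0 0 -0.84 2.57 0 1.5; 0 0 0 -0.84 3.93 0 1.5; 0 0 0 -0.55 5.26 0 1.5; 0 0 0 0 6.5 0 1.5"}}

```text
time: 21.05
tool_pos: [504.4, -131.0, 77.6]
tcp_rot: [180.0, 0.1, -39.5]
ft_force: [0.3, 3.3, 6.6]
finger_gap: 18.5
```

{"api": "apply_moves", "payload": {"targets": "0 0 0 0.8 1.1 0 1.5; 0 0 0 1.81 2.01 0 1.5; 0 0 0 2.99 2.69 0 1.5; 0 0 0 4.28 3.11 0 1.5; 0 0 0 5.63 3.25 0 1.5"}}

```text
time: 21.55
tool_pos: [513.0, -181.3, 73.0]
tcp_rot: [179.7, 2.4, -39.4]
ft_force: [-56.9, 29.5, 39.5]
finger_gap: 18.7
```

{"api": "apply_moves", "payload": {"targets": "0 0 0 0.4 0 0 1.5; 0 0 0 0.4 0 0 1.5; 0 0 0 0.8 -0.05 0 1.5; 0 0 0 0.8 -0.05 0 1.5; 0 0 0 0.8 -0.05 0 1.5"}}

```text
time: 22.05
tool_pos: [532.2, -198.2, 75.9]
tcp_rot: [179.8, 0.2, -39.6]
ft_force: [-4.8, -7.2, -0.8]
finger_gap: 18.8
```

```bash
python3 - <<'E'
from h import *
im=snapshot("wrist");s=st();d=s["tool_pos"][:2]-[570,-141.9];print(np.hypot(*d),np.degrees(np.arctan2(d[1],d[0])),"start -129.6")
cv2.imwrite("pics/w8b.png",cv2.resize(im[:,:,::-1],(800,600),interpolation=cv2.INTER_CUBIC))
E
```

```text
t 22.10 pos [ 532.2 -198.2   75.9] rot [ 1.7976e+02  1.7000e-01 -3.9610e+01] F [-3.9 -7.1 -1.7] gap 18.4 j [-25.  10.  99.  -0.  71.  14.]
67.78768706388863 -123.88591065587555 start -129.6
```

View pics/w8b.png

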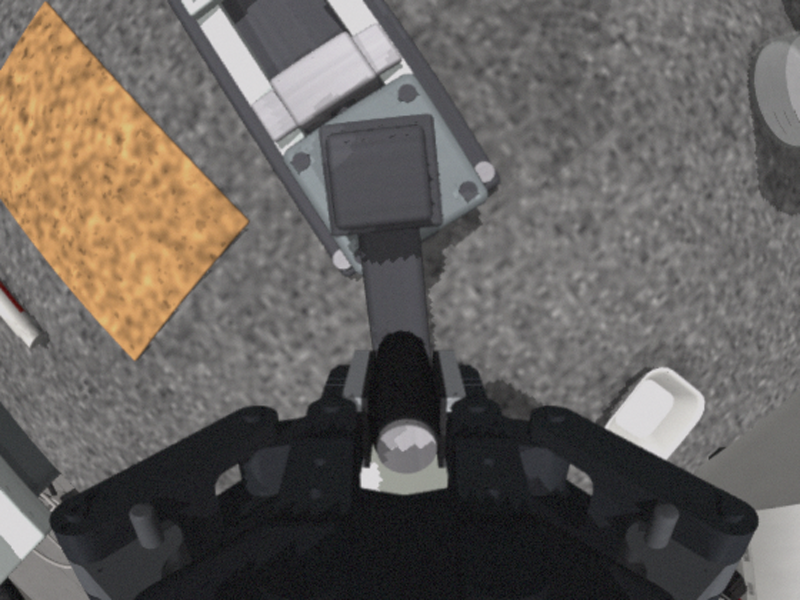

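{"api": "apply_moves", "payload": {"targets": "0 0 0 0 0 0 4.5; 0 0 0 0 0 0 4.5; 0 0 0 0 0 0 4.5; 0 0 0 0 0 0 4.5; 0 0 0 0 0 0 4.5"}}

```text
time: 22.6
tool_pos: [534.9, -196.8, 77.6]
tcp_rot: [180.0, -0.0, -39.6]
ft_force: [-0.1, 0.0, -0.5]
finger_gap: 44.5
```

```bash
python3 - <<'E'
from h import *
s=st()
for n in("wrist","scene","top"):
    s,o=look(n,["crank_head","crank_handle","slot_end"],"r_"+n)
    for q,l in o.items():
        for a,c in l[:2]: print(n,q,np.round(a,1),round(c,2),np.round(onz(n,a,{"crank_head":84,"crank_handle":94,"slot_end":33}[q],s),1))
E
```

```text
t 22.60 pos [ 534.9 -196.8   77.6] rot [ 1.7997e+02 -2.0000e-02 -3.9550e+01] F [-0.1  0.  -0.5] gap 44.5 j [-25.  10.  99.  -0.  71.  14.]
wrist crank_head [128.2 262.2] 0.55 [ 569.4 -141.4   84. ]
wrist crank_head [283.3 282.3] 0.2 [ 530.2 -201.9   84. ]
wrist crank_handle [282.8 279.4] 0.97 [ 532.8 -196.8   94. ]
scene crank_head [256.  338.5] 0.66 [ 581.6 -144.1   84. ]
scene crank_handle [245.6 308.5] 0.73 [549.6 -70.1  94. ]
scene crank_handle [280.3 346.8] 0.67 [ 534.  -205.5   94. ]
top crank_head [226.5 360.5] 0.7 [ 557.4 -140.1   84. ]
top crank_handle [235.9 383. ] 0.63 [ 532.2 -197.4   94. ]
top slot_end [219.2 321.2] 0.88 [581.9 -40.4  33. ]
top slot_end [202.8 190.2] 0.45 [622.8 327.8  33. ]
```

{"api": "apply_moves", "payload": {"targets": "0 0 0 0 0 -1.5 4.5; 0 0 0 0 0 -3 4.5; 0 0 0 0 0 -5 4.5; 0 0 0 0 0 -6 4.5; 0 0 0 0 0 -6 4.5"}}

```text
time: 23.7
tool_pos: [536.6, -197.8, 140.9]
tcp_rot: [-180.0, -0.3, -39.6]
ft_force: [0.6, 0.1, 0.1]
finger_gap: 44.7
```

```bash
python3 - <<'E'
from h import *
s=st()
for n in("wrist",):
    s,o=look(n,["crank_head","crank_handle","slot_end"],"w9")
    for q,l in o.items():
        for a,c in l[:2]: print(n,q,np.round(a,1),round(c,2),np.round(onz(n,a,{"crank_head":84,"crank_handle":94,"slot_end":33}[q],s),1))
im=cv2.imread("pics/w9.png")
cv2.imwrite("pics/w9b.png",cv2.resize(im[0:300,100:500],(800,600),interpolation=cv2.INTER_CUBIC))
E
```

```text
t 23.70 pos [ 536.6 -197.8  140.9] rot [-179.96   -0.31  -39.57] F [0.6 0.1 0.1] gap 44.7 j [-25.   6.  96.  -0.  77.  14.]
wrist crank_handle [235.5 277.6] 0.71 [ 533.2 -197.2   94. ]
wrist slot_end [ 15.5 196.1] 0.7 [584.5 -33.6  33. ]
```

View pics/w9b.png

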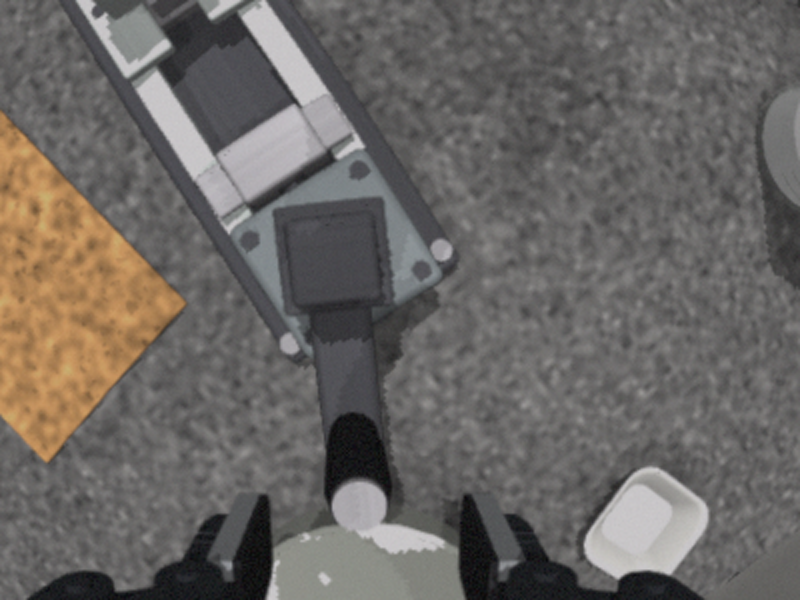

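```bash
python3 - <<'E'
from h import *
s=sense()
f=lambda x,y,z:onz("wrist",((y+.5)/2-.5,100+(x+.5)/2-.5),z,s)
# rail axes from screws measured earlier
u=np.array([591.1-597.2+543.4-549.2,-167.7+123.9-160.4+117.]);u/=np.hypot(*u);print("minus-y axis",u,np.degrees(np.arctan2(u[0],-u[1])))
g=lambda n,x,y,z:print(n,f(x,y,z).round(1),"along from shaft",round(float(np.dot(f(x,y,z)[:2]-[570,-141.9],-u)),1))
g("jaw front L",218,150,38);g("jaw front R",298,105,38);g("jaw back L",252,203,38);g("jaw back R",333,158,38)
g("wing front",198,177,25)
g("lip end",133,78,33);g("lip end",172,45,33)
g("gear front L",228,232,40);g("gear front R",365,152,40)
E
```

```text
minus-y axis [-0.13521461 -0.99081633] -7.771030178838167
jaw front L [558.5 -80.8  38. ] along from shaft 59.0
jaw front R [591.9 -87.6  38. ] along from shaft 56.8
jaw back L [ 555.1 -105.1   38. ] along from shaft 34.5
jaw back R [ 588.7 -111.8   38. ] along from shaft 32.4
wing front [544.6 -80.2  25. ] along from shaft 57.7
lip end [551.9 -31.8  33. ] along from shaft 106.6
lip end [571.9 -32.5  33. ] along from shaft 108.6
gear front L [ 541.5 -107.7   40. ] along from shaft 30.1
gear front R [ 599.  -117.8   40. ] along from shaft 27.8
```

```bash
python3 - <<'E'
from h import *
st();print(delta([533,-197,78],-39.6))
E
```

```text
t 23.90 pos [ 534.3 -196.7  136.6] rot [ 1.7994e+02  7.0000e-02 -3.9570e+01] F [ 0.3 -0.3 -0.3] gap 45.1 j [-25.   7.  96.  -0.  77.  14.]
([0.0011, 0.0011, 0.0005], [-0.07, 0.1, 5.859])
```

{"api": "apply_moves", "payload": {"targets": "0 0 0 -0.07 0.1 1.5 4.5; 0 0 0 -0.07 0.1 3 4.5; 0 0 0 -0.07 0.1 4.5 4.5; 0 0 0 -0.07 0.1 5.9 4.5; 0 0 0 -0.07 0.1 5.9 4.5"}}

```text
time: 24.4
tool_pos: [531.4, -196.3, 74.7]
tcp_rot: [179.9, 0.3, -39.6]
ft_force: [-0.1, -0.2, 0.2]
finger_gap: 45.0
```

{"api": "apply_moves", "payload": {"targets": "0 0 0 0 0 0 1.5; 0 0 0 0 0 0 1.5; 0 0 0 0 0 0 1.5; 0 0 0 0 0 0 1.5; 0 0 0 0 0 0 1.5"}}

```text
time: 24.9
tool_pos: [534.4, -197.5, 79.4]
tcp_rot: [180.0, -0.1, -39.6]
ft_force: [0.9, 0.8, 0.1]
finger_gap: 18.9
```

{"api": "apply_moves", "payload": {"targets": "0 0 0 0.1 0 0 1.5; 0 0 0 0.2 0 0 1.5; 0 0 0 0.3 0 0 1.5; 0 0 0 0.3 0 0 1.5; 0 0 0 0.3 0 0 1.5"}}

```text
time: 25.4
tool_pos: [536.2, -199.2, 78.7]
tcp_rot: [180.0, -0.0, -39.6]
ft_force: [2.7, 1.7, 1.4]
finger_gap: 18.7
```

{"api": "apply_moves", "payload": {"targets": "0 0 0 0.1 0 0 1.5; 0 0 0 0.2 0 0 1.5; 0 0 0 0.3 0 0 1.5; 0 0 0 0.3 0 0 1.5; 0 0 0 0.3 0 0 1.5"}}

```text
time: 25.9
tool_pos: [538.1, -200.7, 78.1]
tcp_rot: [180.0, 0.0, -39.6]
ft_force: [3.6, 4.6, 0.3]
finger_gap: 18.4
```

{"api": "apply_moves", "payload": {"targets": "0 0 0 0.27 -0.06 0 1.5; 0 0 0 0.53 -0.13 0 1.5; 0 0 0 0.79 -0.21 0 1.5; 0 0 0 1.05 -0.3 0 1.5; 0 0 0 1.3 -0.4 0 1.5"}}

```text
time: 26.4
tool_pos: [550.5, -206.1, 78.0]
tcp_rot: [179.9, 0.1, -39.6]
ft_force: [1.0, 5.5, -2.3]
finger_gap: 18.4
```

{"api": "apply_moves", "payload": {"targets": "0 0 0 0 0 0 1.5; 0 0 0 0 0 0 1.5; 0 0 0 0 0 0 1.5; 0 0 0 0 0 0 1.5; 0 0 0 0 0 0 1.5"}}

```text
time: 26.9
tool_pos: [550.5, -206.0, 78.1]
tcp_rot: [179.9, 0.1, -39.6]
ft_force: [1.0, 4.7, -3.9]
finger_gap: 18.5
```

```bash
python3 - <<'E'
from h import *
im=snapshot("wrist");s=st();d=s["tool_pos"][:2]-[570,-141.9];print(np.hypot(*d),np.degrees(np.arctan2(d[1],d[0])))
cv2.imwrite("pics/w10b.png",cv2.resize(im[0:300,100:500,::-1],(800,600),interpolation=cv2.INTER_CUBIC))
E
```

```text
t 26.95 pos [ 550.5 -206.    78.1] rot [ 1.7995e+02  5.0000e-02 -3.9560e+01] F [ 0.8  5.4 -3.2] gap 18.9 j [-25.  13.  96.  -0.  71.  14.]
67.03209585501078 -106.92689229312377
```

View pics/w10b.png

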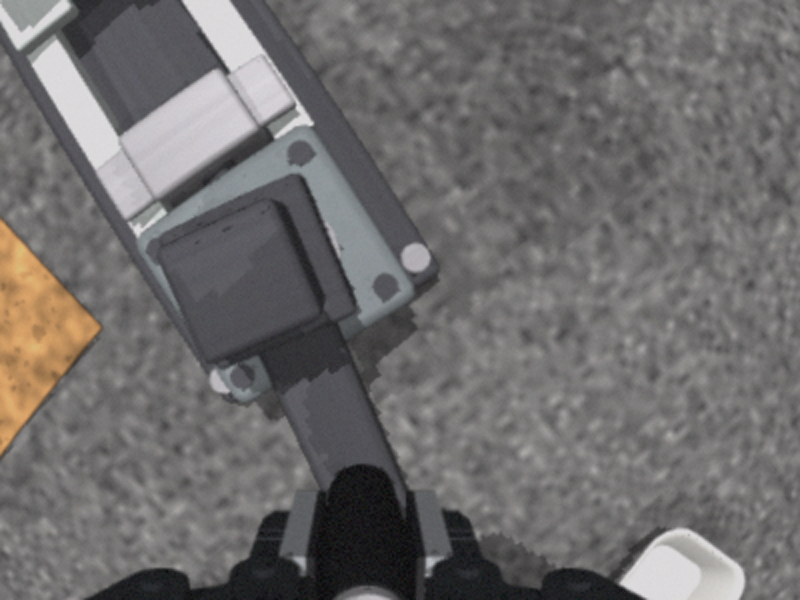

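The crank is now cocked: its head leans at (240,275) and the disc shows beside it. So the shaft really reached its stop near crank yaw −145°, and the crank was then forced up off its flats. I loosen to a cage around the handle so it can settle, and bring it back.

{"api": "apply_moves", "payload": {"targets": "0 0 0 0 0 0 2.5; 0 0 0 0 0 0 2.5; 0 0 0 0 0 0 2.5; 0 0 0 0 0 0 2.5; 0 0 0 0 0 0 2.5"}}

```text
time: 27.45
tool_pos: [550.9, -206.6, 78.7]
tcp_rot: [180.0, -0.0, -39.6]
ft_force: [0.7, 0.5, -0.9]
finger_gap: 25.0
```

{"api": "apply_moves", "payload": {"targets": "0 0 0 -0.94 0.31 0 2.5; 0 0 0 -1.83 0.47 0 2.5; 0 0 0 -2.85 0.49 0 2.5; 0 0 0 -3.75 0.38 0 2.5; 0 0 0 -4.73 0.11 0 2.5"}}

```text
time: 27.95
tool_pos: [513.2, -176.6, 78.7]
tcp_rot: [180.0, -0.1, -39.6]
ft_force: [1.9, -1.8, -1.0]
finger_gap: 25.4
```

{"api": "apply_moves", "payload": {"targets": "0 0 0 0 0 0 2.5; 0 0 0 0 0 0 2.5; 0 0 0 0 0 0 2.5; 0 0 0 0 0 0 4.5; 0 0 0 0 0 0 4.5"}}

```text
time: 28.45
tool_pos: [513.7, -177.2, 78.4]
tcp_rot: [180.0, 0.0, -39.6]
ft_force: [0.0, -0.2, -0.9]
finger_gap: 44.8
```

{"api": "apply_moves", "payload": {"targets": "0 0 0 0 0 -1.5 4.5; 0 0 0 0 0 -3 4.5; 0 0 0 0 0 -5 4.5; 0 0 0 0 0 -6 4.5; 0 0 0 0 0 -6 4.5"}}

```text
time: 28.95
tool_pos: [515.5, -177.8, 141.8]
tcp_rot: [-180.0, -0.3, -39.6]
ft_force: [-0.4, -0.5, 0.1]
finger_gap: 45.0
```

```bash
python3 - <<'E'
from h import *
im=snapshot("wrist");s=st()
s,o=look("wrist",["crank_head","crank_handle"],"w11")
for q,l in o.items():
    for a,c in l[:2]: print(q,np.round(a,1),round(c,2),np.round(onz("wrist",a,{"crank_head":84,"crank_handle":94}[q],s),1))
im=cv2.imread("pics/w11.png")
cv2.imwrite("pics/w11b.png",cv2.resize(im[0:300,100:500],(800,600),interpolation=cv2.INTER_CUBIC))
E
```

```text
t 29.00 pos [ 514.6 -177.5  140.1] rot [-180.     -0.18  -39.57] F [-0.2 -0.9 -0.9] gap 44.9 j [-24.   2. 100.  -0.  77.  15.]
crank_head [127.8 312.1] 0.8 [ 569.4 -139.6   84. ]
crank_handle [233.5 281.6] 0.62 [ 514.1 -177.2   94. ]
```

View pics/w11b.png

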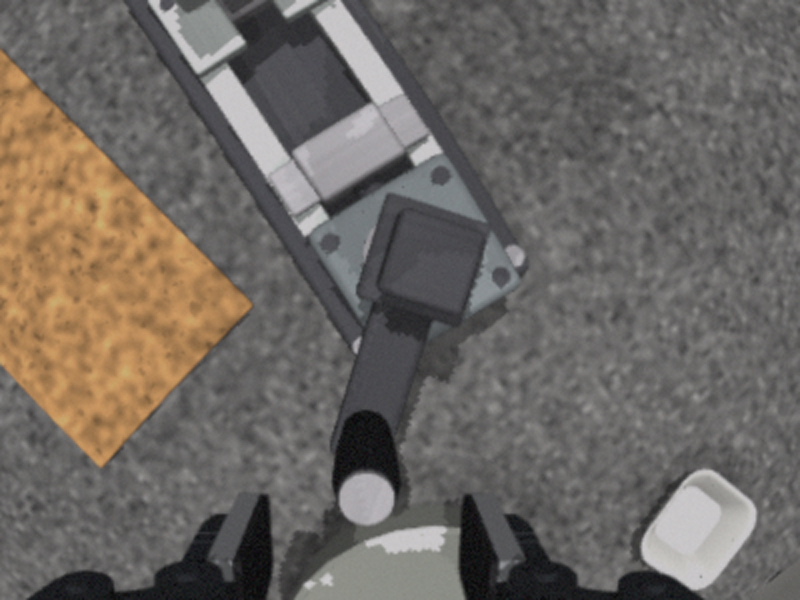

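```bash
cat > jaw.py <<'E'
from h import *
u=np.array([0.1352,0.9908])
S=lambda p,r:{"tool_pos":np.array(p),"tcp_rot":np.array(r)}
def run(n,s,jaw,lip,head,hub):
    f=lambda x,y,z:onz("wrist",((y+.5)/2-.5,100+(x+.5)/2-.5),z,s)
    al=lambda q:np.array([np.dot(f(*p)[:2]-[570,-141.9],u) for p in q]).round(1)
    print(n,"jaw FL FR BL BR",al([(x,y,38) for x,y in jaw]),"lip",al([(x,y,33) for x,y in lip]))
    for nm,z,c in(("head",96,head),("hub",71,hub)):
        if c:
            C=np.array([f(x,y,z)[:2] for x,y in c]);d=np.diff(np.r_[C,C[:1]],axis=0)
            print("  ",nm,C.mean(0).round(1),np.hypot(*d.T).round(1),(np.degrees(np.arctan2(d[:,1],d[:,0]))%90).round(1))
E
python3 - <<'E'
from jaw import *
run("w9",S([536.6,-197.8,140.9],[-179.96,-.31,-39.57]),[(218,150),(298,105),(252,203),(333,158)],[(133,78),(172,45)],[(287,220),(375,213),(382,295),(297,307)],[(275,208),(383,197),(392,303),(287,316)])
run("w10",S([550.5,-206,78.1],[179.95,.05,-39.56]),[(120,137),(218,70),(155,200),(252,133)],[(23,50),(75,15)],[(162,262),(272,200),(322,308),(212,360)],[(160,240),(300,176),(356,305),None][:0])
run("w11",S([514.6,-177.5,140.1],[-180,-.18,-39.57]),[(293,152),(372,103),(328,200),(408,150)],[(203,75),(244,42)],[(403,207),(487,235),(460,325),(378,290)],[(388,195),(488,230),(462,325),(360,300)])
E
```

```text
w9 jaw FL FR BL BR [59.1 56.9 34.1 32. ] lip [107.3 109.4]
   head [ 570.4 -143.3] [25.3 23.9 24.9 25.6] [54.4 55.3 58.2 56.3]
   hub [ 569.7 -142.1] [35.3 35.1 34.9 36. ] [55.7 55.4 57.2 56. ]
w10 jaw FL FR BL BR [58.4 57.9 35.8 35.8] lip [108.  105.8]
   head [ 570.  -143.9] [25.1 23.2 24.4 22.2] [77.2 74.5 74.8 76.1]
w11 jaw FL FR BL BR [59.2 59.6 36.4 37. ] lip [107.3 109.7]
   head [ 568.9 -142. ] [25.5 27.6 26.  25.1] [33.2 34.7 27.7 34. ]
   hub [ 569.  -142.2] [34.5 32.8 34.7 35.6] [32.2 36.1 37.  35.7]
```

{"api": "apply_moves", "payload": {"targets": "0 0 0 0 0 1.5 4.5; 0 0 0 0 0 3 4.5; 0 0 0 0 0 4.5 4.5; 0 0 0 0 0 6 4.5; 0 0 0 0 0 6 4.5"}}

```text
time: 29.65
tool_pos: [511.3, -176.0, 74.6]
tcp_rot: [179.9, 0.3, -39.6]
ft_force: [-0.7, -0.1, -0.4]
finger_gap: 45.0
```

{"api": "apply_moves", "payload": {"targets": "0 0 0 0 0 0 1.5; 0 0 0 0 0 0 1.5; 0 0 0 0 0 0 1.5; 0 0 0 0 0 0 1.5; 0 0 0 0 0 0 1.5"}}

```text
time: 30.15
tool_pos: [514.2, -177.3, 79.2]
tcp_rot: [180.0, -0.1, -39.6]
ft_force: [2.4, -1.2, -0.9]
finger_gap: 18.9
```

{"api": "apply_moves", "payload": {"targets": "0 0 0 0.1 0.03 0 1.5; 0 0 0 0.2 0.05 0 1.5; 0 0 0 0.3 0.08 0 1.5; 0 0 0 0.4 0.1 0 1.5; 0 0 0 0.4 0.1 0 1.5"}}

```text
time: 30.65
tool_pos: [516.2, -180.6, 78.7]
tcp_rot: [180.0, -0.0, -39.6]
ft_force: [-1.0, 0.3, 2.3]
finger_gap: 18.6
```

{"api": "apply_moves", "payload": {"targets": "0 0 0 0.1 0.03 0 1.5; 0 0 0 0.2 0.05 0 1.5; 0 0 0 0.3 0.07 0 1.5; 0 0 0 0.4 0.09 0 1.5; 0 0 0 0.4 0.09 0 1.5"}}

```text
time: 31.15
tool_pos: [518.8, -183.8, 78.6]
tcp_rot: [180.0, -0.0, -39.6]
ft_force: [-0.5, -0.9, 3.5]
finger_gap: 19.0
```

{"api": "apply_moves", "payload": {"targets": "0 0 0 0.1 0.02 0 1.5; 0 0 0 0.2 0.04 0 1.5; 0 0 0 0.3 0.06 0 1.5; 0 0 0 0.4 0.07 0 1.5; 0 0 0 0.4 0.07 0 1.5"}}

```text
time: 31.65
tool_pos: [521.3, -186.8, 78.5]
tcp_rot: [180.0, -0.0, -39.6]
ft_force: [-1.1, -0.1, 2.6]
finger_gap: 18.6
```

{"api": "apply_moves", "payload": {"targets": "0 0 0 0.2 0.02 0 1.5; 0 0 0 0.4 0.03 0 1.5; 0 0 0 0.6 0.05 0 1.5; 0 0 0 0.79 0.06 0 1.5; 0 0 0 0.79 0.06 0 1.5"}}

```text
time: 32.15
tool_pos: [527.2, -192.4, 78.6]
tcp_rot: [180.0, -0.0, -39.6]
ft_force: [-1.3, 0.2, 2.3]
finger_gap: 18.6
```

{"api": "apply_moves", "payload": {"targets": "0 0 0 0.2 0 0 1.5; 0 0 0 0.4 -0.01 0 1.5; 0 0 0 0.6 -0.02 0 1.5; 0 0 0 0.79 -0.04 0 1.5; 0 0 0 0.79 -0.04 0 1.5"}}

```text
time: 32.65
tool_pos: [533.6, -197.1, 78.6]
tcp_rot: [180.0, -0.0, -39.6]
ft_force: [-1.0, 1.0, 3.1]
finger_gap: 18.6
```

{"api": "apply_moves", "payload": {"targets": "0 0 0 0.2 -0.02 0 1.5; 0 0 0 0.4 -0.05 0 1.5; 0 0 0 0.6 -0.09 0 1.5; 0 0 0 0.78 -0.13 0 1.5; 0 0 0 0.78 -0.13 0 1.5"}}

```text
time: 33.15
tool_pos: [540.5, -201.0, 78.6]
tcp_rot: [180.0, -0.0, -39.6]
ft_force: [-1.3, 1.2, 3.2]
finger_gap: 18.7
```

{"api": "apply_moves", "payload": {"targets": "0 0 0 0.2 -0.05 0 1.5; 0 0 0 0.4 -0.1 0 1.5; 0 0 0 0.6 -0.16 0 1.5; 0 0 0 0.76 -0.23 0 1.5; 0 0 0 0.76 -0.23 0 1.5"}}

```text
time: 33.65
tool_pos: [547.8, -204.0, 78.6]
tcp_rot: [180.0, -0.0, -39.6]
ft_force: [-1.7, 1.4, 3.1]
finger_gap: 18.8
```

{"api": "apply_moves", "payload": {"targets": "0 0 0 0.2 -0.07 0 1.5; 0 0 0 0.4 -0.15 0 1.5; 0 0 0 0.6 -0.24 0 1.5; 0 0 0 0.72 -0.32 0 1.5; 0 0 0 0.72 -0.32 0 1.5"}}

```text
time: 34.15
tool_pos: [555.3, -206.1, 78.6]
tcp_rot: [180.0, -0.0, -39.6]
ft_force: [-1.4, 1.9, 2.4]
finger_gap: 18.6
```

{"api": "apply_moves", "payload": {"targets": "0 0 0 0.3 -0.16 0 1.5; 0 0 0 0.6 -0.34 0 1.5; 0 0 0 0.9 -0.54 0 1.5; 0 0 0 1.14 -0.73 0 1.5; 0 0 0 1.14 -0.73 0 1.5"}}

```text
time: 34.65
tool_pos: [569.0, -207.6, 78.5]
tcp_rot: [180.0, -0.0, -39.6]
ft_force: [-0.7, 3.7, 2.5]
finger_gap: 18.6
```

{"api": "apply_moves", "payload": {"targets": "0 0 0 0.25 -0.22 0 1.5; 0 0 0 0.5 -0.46 0 1.5; 0 0 0 0.74 -0.7 0 1.5; 0 0 0 0.97 -0.95 0 1.5; 0 0 0 0.97 -0.95 0 1.5"}}

```text
time: 35.15
tool_pos: [578.5, -207.0, 78.0]
tcp_rot: [179.7, 0.4, -39.6]
ft_force: [-20.8, 1.3, 13.5]
finger_gap: 18.6
```

{"api": "apply_moves", "payload": {"targets": "0 0 0 0.2 -0.27 0 1.5; 0 0 0 0.39 -0.55 0 1.5; 0 0 0 0.58 -0.84 0 1.5; 0 0 0 0.75 -1.13 0 1.5; 0 0 0 0.75 -1.13 0 1.5"}}

```text
time: 35.65
tool_pos: [587.7, -204.5, 77.6]
tcp_rot: [179.3, 0.7, -39.7]
ft_force: [-38.9, -3.5, 24.4]
finger_gap: 18.5
```

The stop is felt now: the force climbs to 39 N near crank yaw −80°. I release at once and check.

{"api": "apply_moves", "payload": {"targets": "0 0 0 -0.6 0.5 0 1.5; 0 0 0 -0.8 0.7 0 1.5; 0 0 0 -0.8 0.7 0 1.5; 0 0 0 -0.8 0.7 0 4.5; 0 0 0 -0.8 0.7 0 4.5"}}

```text
time: 36.15
tool_pos: [584.7, -203.4, 78.5]
tcp_rot: [180.0, -0.1, -39.6]
ft_force: [-0.1, 0.1, -0.2]
finger_gap: 44.4
```

{"api": "apply_moves", "payload": {"targets": "0 0 0 0 0 -1.5 4.5; 0 0 0 0 0 -3 4.5; 0 0 0 0 0 -5 4.5; 0 0 0 0 0 -6 4.5; 0 0 0 0 0 -6 4.5"}}

```text
time: 36.65
tool_pos: [586.4, -203.6, 142.1]
tcp_rot: [-180.0, -0.3, -39.6]
ft_force: [0.4, 0.2, -0.3]
finger_gap: 45.2
```

```bash
python3 - <<'E'
from h import *
s=st()
for n in("wrist","top","scene"):
    s,o=look(n,["crank_head","crank_handle","tray","dish"],"x_"+n)
    for q,l in o.items():
        for a,c in l[:2]: print(n,q,np.round(a,1),round(c,2),np.round(onz(n,a,{"crank_head":84,"crank_handle":94}.get(q,0),s),1))
a=cv2.imread("pics/x_wrist.png")[0:300,100:500];b=cv2.imread("pics/x_top.png")[190:270,250:420]
cv2.imwrite("pics/x1.png",np.vstack([cv2.resize(a,(480,360),interpolation=cv2.INTER_CUBIC),cv2.resize(b,(480,226),interpolation=cv2.INTER_CUBIC)]))
E
```

```text
t 36.65 pos [ 586.4 -203.6  142.1] rot [-179.95   -0.33  -39.56] F [ 0.4  0.2 -0.3] gap 45.2 j [-24.  14.  88.  -0.  78.  16.]
wrist crank_head [172.4 200.3] 0.82 [ 569.4 -142.    84. ]
wrist crank_handle [251.7 265. ] 0.65 [ 569.5 -206.8   94. ]
wrist dish [327.7 240.9] 0.84 [ 462.5 -284.9    0. ]
top crank_head [223.8 359.3] 0.87 [ 564.6 -137.    84. ]
top crank_handle [222.  387.4] 0.85 [ 569.4 -209.9   94. ]
top crank_handle [223.1 358.7] 0.36 [ 565.3 -133.4   94. ]
top tray [267.9 197. ] 0.74 [442.  307.6   0. ]
top tray [220.1 315.2] 0.26 [583.2 -26.7   0. ]
top dish [265. 408.] 0.57 [ 458.3 -291.6    0. ]
scene crank_head [257.6 334. ] 0.58 [ 570.1 -138.4   84. ]
scene crank_handle [273.4 359.9] 0.97 [ 571.2 -218.1   94. ]
scene tray [215.6 181.6] 0.48 [435.  304.6   0. ]
scene dish [337.2 353.5] 0.95 [ 464.7 -292.     0. ]
```

View pics/x1.png

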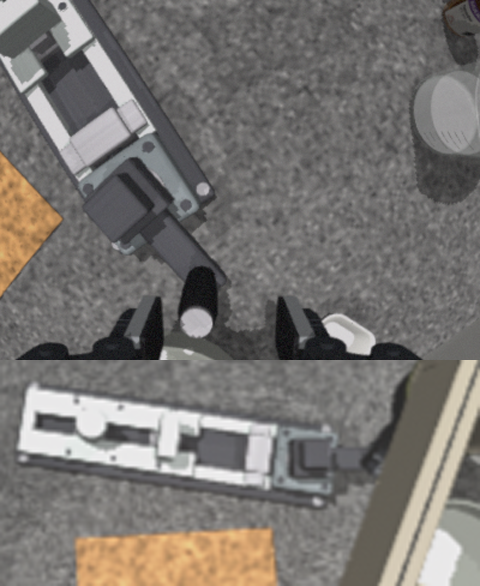

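Wound back: the jaw (105,138) sits against the gear head, the window is clear, and the crank is upright at yaw −90°. The networks show the tray knocked from y≈267 to about 307. Next is the jaw number and the bar pose.

```bash
python3 - <<'E'
from jaw import *
s=S([586.4,-203.6,142.1],[-179.95,-.33,-39.56])
k=2/1.2
run("x",s,[(x*k,y*k) for x,y in[(70,145),(120,102),(92,174),(142,131)]],[(x*k,y*k) for x,y in[(22,86),(45,67)]],None,None)
# slot line
c=np.array([570,-141.9]);print("slot_end",c+108*u,"window",c+83*u)
for y in(60,65): print(project("wrist",[*(c+83*u),38],s))
print(delta([*(c+140*u),170],-7.8))
E
```

```text
x jaw FL FR BL BR [54.  57.7 29.1 33.6] lip [112.7 112.8]
slot_end [584.6016 -34.8936] window [581.2216 -59.6636]
[ 76.49500978 159.84147185]
[ 76.49500978 159.84147185]
([0.0008, -0.0001, -0.5545], [-12.374, -15.679, -3.161])
```

{"api": "apply_moves", "payload": {"targets": "0 0 0 -0.5 -0.5 -1 4.5; 0 0 -0.13 -3.5 -4.4 -1.2 6.5; 0 0 -0.27 -6.5 -8.2 -1.2 6.5; 0 0 -0.41 -9.5 -12 -1.2 6.5; 0 0 -0.554 -12.4 -15.7 -1.2 6.5"}}

```text
time: 37.9
tool_pos: [588.8, -0.7, 151.6]
tcp_rot: [180.0, -0.1, -7.5]
ft_force: [1.0, -0.5, 1.4]
finger_gap: 64.8
```

{"api": "apply_moves", "payload": {"targets": "0 0 0 0 0 0 6.5; 0 0 0 0 0 0 6.5; 0 0 0 0 0 0 6.5; 0 0 0 0 0 0 6.5; 0 0 0 0 0 0 6.5"}}

```text
time: 38.4
tool_pos: [588.9, -4.1, 150.5]
tcp_rot: [179.9, 0.0, -8.0]
ft_force: [0.6, -0.2, -0.0]
finger_gap: 64.9
```

```bash
python3 - <<'E'
from h import *
s=st()
s,o=look("wrist",["bar_1_centre","knob_1_centre","slot_end"],"b1")
for q,l in o.items():
    for a,c in l[:3]: print(q,np.round(a,1),round(c,2),np.round(onz("wrist",a,{"slot_end":33}.get(q,46),s),1))
a=cv2.imread("pics/b1.png");cv2.imwrite("pics/b1b.png",cv2.resize(a,(800,600),interpolation=cv2.INTER_CUBIC))
E
```

```text
t 38.40 pos [588.9  -4.1 150.5] rot [179.95   0.    -7.96] F [ 0.6 -0.2 -0. ] gap 64.9 j [-5.  9. 92. -0. 79.  3.]
bar_1_centre [ 80.5 461.2] 0.62 [752.3  84.4  46. ]
knob_1_centre [110.5 277.5] 0.77 [596.4  71.8  46. ]
slot_end [239.7 279.2] 0.57 [582.4 -34.8  33. ]
```

View pics/b1b.png

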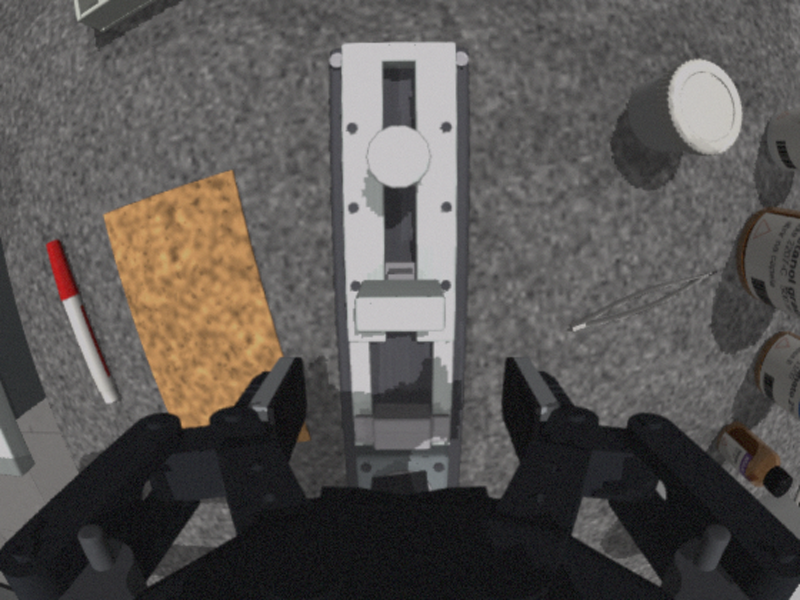

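The bar's top face is at (401,314) and the knob's at (398,155). The window below the bar is clear and the jaw is at (405,430).

```bash
python3 - <<'E'
from jaw import *
s={"tool_pos":np.array([588.9,-4.1,150.5]),"tcp_rot":np.array([179.95,0,-7.96])}
f=lambda x,y,z:onz("wrist",((y+.5)*.7-.5,(x+.5)*.7-.5),z,s)
C=np.array([f(x,y,78) for x,y in[(358,297),(445,297),(444,330),(356,331)]]);print(C.mean(0),[np.linalg.norm(C[i]-C[i-1]).round(1) for i in range(4)],np.degrees(np.arctan2(*(C[1]-C[0])[[1,0]])))
k=f(398,155,78);print("knob",k,"diam",np.linalg.norm(f(366,155,78)-f(430,155,78)))
run2=[np.dot(f(x,y,z)[:2]-[570,-141.9],u) for x,y,z in[(375,415,38),(430,415,38),(352,341,33),(450,336,33)]];print("jawfront,lip",np.round(run2,1))
for p in(C.mean(0),k): print("t,side",np.dot(p[:2]-[570,-141.9],u),np.dot(p[:2]-[570,-141.9],[u[1],-u[0]]))
b=C.mean(0);print(delta([b[0],b[1],46],-7.8))
E
```

```text
[588.0686094   -3.45392396  78.        ] [np.float64(17.5), np.float64(42.0), np.float64(16.9), np.float64(43.5)] -7.9911916301721275
knob [597.46977169  71.96190033  78.        ] diam 29.401026945549603
jawfront,lip [ 60.8  60.7 108.9 111.8]
t,side 139.61524813157547 -0.8155312850696593
t,side 215.60828397824892 -1.6970791372412848
([0.0008, 0.0003, -0.0017], [-0.071, -0.004, 10.432])
```

{"api": "apply_moves", "payload": {"targets": "0 0 0 -0.07 0 3 6.5; 0 0 0 -0.07 0 6 6.5; 0 0 0 -0.07 0 9 6.5; 0 0 0 -0.07 0 10.2 6.5; 0 0 0 -0.07 0 10.4 6.5"}}

```text
time: 39.1
tool_pos: [586.5, -2.9, 44.4]
tcp_rot: [179.9, 0.2, -7.8]
ft_force: [-0.4, 0.1, 0.4]
finger_gap: 65.3
```

{"api": "apply_moves", "payload": {"targets": "0 0 0 0 0 0 6.5; 0 0 0 0 0 0 4; 0 0 0 0 0 0 4; 0 0 0 0 0 0 4; 0 0 0 0 0 0 4", "force": 40}}

```text
time: 39.6
tool_pos: [589.3, -2.9, 48.6]
tcp_rot: [180.0, -0.1, -7.8]
ft_force: [-2.3, 0.1, 5.7]
finger_gap: 43.0
```

{"api": "apply_moves", "payload": {"targets": "0 0 0 0 0 0 4; 0 0 0 0 0 0 4; 0 0 0 0 0.5 0 4; 0 0 0 0 1 0 4; 0 0 0 0 1.5 0 4"}}

```text
time: 40.1
tool_pos: [587.4, -17.0, 48.6]
tcp_rot: [-180.0, -0.2, -7.8]
ft_force: [-1.3, 3.6, 4.4]
finger_gap: 43.5
```

{"api": "apply_moves", "payload": {"targets": "0 0 0 0 0.9 0 4; 0 0 0 0 1.8 0 4; 0 0 0 0 2.7 0 4; 0 0 0 0 3.5 0 4; 0 0 0 0 4.15 0 4"}}

```text
time: 40.6
tool_pos: [581.9, -58.9, 48.6]
tcp_rot: [-180.0, -0.2, -7.8]
ft_force: [-0.2, 4.1, 4.6]
finger_gap: 43.6
```

{"api": "apply_moves", "payload": {"targets": "0 0 0 0 0 0 4; 0 0 0 0 0 -0.2 4; 0 0 0 0 0 -0.5 4; 0 0 0 0 0 -0.8 4; 0 0 0 0 0 -1 4"}}

```text
time: 41.1
tool_pos: [580.6, -58.8, 56.8]
tcp_rot: [180.0, -0.0, -7.8]
ft_force: [-0.4, -0.5, -0.7]
finger_gap: 43.5
```

{"api": "apply_moves", "payload": {"targets": "0 0 0 0 0 -1.5 4; 0 0 0 0 0 -3.5 4; 0 0 0 0 0 -6 4; 0 0 0 0 0 -8.5 4; 0 0 0 0 0 -10.5 4"}}

```text
time: 41.6
tool_pos: [581.1, -58.8, 164.4]
tcp_rot: [179.9, -0.1, -7.8]
ft_force: [0.1, 0.3, -1.3]
finger_gap: 43.6
```

{"api": "apply_moves", "payload": {"targets": "0 0 0 -1.7 -3.1 0 4; 0 0 0 -3.4 -6.2 0 4; 0 0 0 -5.2 -9.2 0 4; 0 0 0 -7 -12.3 0 4; 0 0 0 -8.7 -15.4 0 4"}}

```text
time: 42.1
tool_pos: [514.7, 106.9, 162.6]
tcp_rot: [180.0, -0.1, -7.8]
ft_force: [0.3, 0.9, -1.8]
finger_gap: 43.1
```

{"api": "apply_moves", "payload": {"targets": "0 0 0 -1.7 -2.5 0 4; 0 0 0 -3.4 -5 0 4; 0 0 0 -5.2 -7.5 0 4; 0 0 0 -7 -10 0 4; 0 0 0 -8.7 -12 0 4"}}

```text
time: 42.6
tool_pos: [444.8, 237.9, 162.5]
tcp_rot: [-180.0, -0.0, -7.8]
ft_force: [0.8, 0.5, -1.8]
finger_gap: 43.1
```

```bash
python3 - <<'E'
from h import *
s=st()
for n in("wrist","top","scene"):
    s,o=look(n,["tray","bar_1_centre"],"c_"+n)
    for q,l in o.items():
        for a,c in l[:2]: print(n,q,np.round(a,1),round(c,2),np.round(onz(n,a,0,s),1))
E
```

```text
t 42.60 pos [444.8 237.9 162.5] rot [-1.8e+02 -5.0e-02 -7.8e+00] F [ 0.8  0.5 -1.8] gap 43.1 j [ 22.  -5. 105.  -0.  80.  30.]
wrist tray [129.7 265.6] 0.72 [438.2 299.9   0. ]
wrist tray [361.5 410.8] 0.49 [581.9  -6.5   0. ]
scene tray [216.5 184.6] 0.86 [438.6 295.8   0. ]
```

{"api": "apply_moves", "payload": {"targets": "0 0 0 -0.5 -2 0 4; 0 0 0 -1 -4 0 4; 0 0 0 -1.5 -6.2 0 4; 0 0 0 -1.5 -6.2 2 4; 0 0 0 -1.5 -6.2 4 4"}}

```text
time: 43.55
tool_pos: [439.9, 300.3, 121.5]
tcp_rot: [-180.0, -0.1, -7.8]
ft_force: [-0.9, -1.0, -1.0]
finger_gap: 43.6
```

```bash
python3 - <<'E'
from h import *
s=st()
for n in("wrist","top","scene"):
    s,o=look(n,["tray"],"d_"+n)
    for q,l in o.items():
        for a,c in l[:2]: print(n,q,np.round(a,1),round(c,2),np.round(onz(n,a,0,s),1))
print(delta([438,301,41],-7.8))
a=cv2.imread("pics/d_wrist.png");cv2.imwrite("pics/d1.png",cv2.resize(a,(800,600),interpolation=cv2.INTER_CUBIC))
# tray white mask bounds on rim plane
m=cv2.cvtColor(a,cv2.COLOR_BGR2GRAY)>175
ys,xs=np.where(m);print(np.percentile(ys,[1,99]),np.percentile(xs,[1,99]))
E
```

```text
t 43.55 pos [439.9 300.3 121.5] rot [-1.7998e+02 -8.0000e-02 -7.8200e+00] F [-0.9 -1.  -1. ] gap 43.6 j [ 29.   2. 103.  -0.  75.  37.]
wrist tray [204.3 278.9] 0.95 [437.6 299.7   0. ]
top tray [267.8 201.4] 0.85 [442.4 295.2  -0. ]
([-0.0002, -0.0012, -0.0012], [-0.212, -0.088, 8.151])
[ 54. 357.] [  7. 553.]
```

Three views agree: the tray's centre is at about (438,300). I lower the bar.

{"api": "apply_moves", "payload": {"targets": "0 0 0 -0.2 0 2.5 4; 0 0 0 -0.2 0 5 4; 0 0 0 -0.2 0 6.8 4; 0 0 0 -0.2 0 7.5 4; 0 0 0 -0.2 0 8 4"}}

```text
time: 44.35
tool_pos: [437.5, 300.1, 41.8]
tcp_rot: [180.0, -0.0, -7.8]
ft_force: [-0.1, 0.0, -1.6]
finger_gap: 43.3
```

{"api": "apply_moves", "payload": {"targets": "0 0 0 0 0 0 4; 0 0 0 0 0 0 4; 0 0 0 0 0 0.1 4; 0 0 0 0 0 0.15 4; 0 0 0 0 0 0.15 4"}}

```text
time: 44.85
tool_pos: [437.1, 300.2, 40.0]
tcp_rot: [180.0, -0.0, -7.8]
ft_force: [0.5, -0.4, -2.2]
finger_gap: 43.3
```

{"api": "apply_moves", "payload": {"targets": "0 0 0 0 0 0.05 4; 0 0 0 0 0 0.1 4; 0 0 0 0 0 0.15 4; 0 0 0 0 0 0.15 4; 0 0 0 0 0 0.15 4"}}

```text
time: 45.35
tool_pos: [437.0, 300.1, 38.6]
tcp_rot: [180.0, 0.0, -7.8]
ft_force: [-3.9, -2.0, 6.2]
finger_gap: 43.4
```

{"api": "apply_moves", "payload": {"targets": "0 0 0 0 0 0.05 4; 0 0 0 0 0 0.1 4; 0 0 0 0 0 0.15 4; 0 0 0 0 0 0.15 4; 0 0 0 0 0 0.15 4"}}

```text
time: 45.85
tool_pos: [437.1, 300.3, 38.6]
tcp_rot: [180.0, 0.0, -7.8]
ft_force: [-9.6, -4.5, 19.4]
finger_gap: 43.7
```

{"api": "apply_moves", "payload": {"targets": "0 0 0 0 0 -0.12 4; 0 0 0 0 0 -0.12 4; 0 0 0 0 0 -0.12 6; 0 0 0 0 0 -0.12 6; 0 0 0 0 0 -0.12 6"}}

```text
time: 46.35
tool_pos: [436.9, 300.0, 37.6]
tcp_rot: [179.9, 0.0, -7.8]
ft_force: [0.7, 0.6, -0.0]
finger_gap: 60.2
```

{"api": "apply_moves", "payload": {"targets": "0 0 0 0 0 -1 6; 0 0 0 0 0 -3 6; 0 0 0 0 0 -6 6; 0 0 0 0 0 -9 6; 0 0 0 0 0 -12 6"}}

```text
time: 46.85
tool_pos: [436.9, 300.1, 159.7]
tcp_rot: [180.0, -0.0, -7.8]
ft_force: [0.4, 0.6, -0.3]
finger_gap: 59.9
```

```bash
python3 - <<'E'
from h import *
s=st()
for n in("wrist","top","scene"):
    s,o=look(n,["tray","bar_1_centre","knob_1_centre","dish"],"e_"+n)
    for q,l in o.items():
        for a,c in l[:2]: print(n,q,np.round(a,1),round(c,2),np.round(onz(n,a,{"bar_1_centre":36,"knob_1_centre":46}.get(q,0),s),1))
print(delta([597.2,71.5,165],-7.8))
E
```

```text
t 46.85 pos [436.9 300.1 159.7] rot [ 1.7997e+02 -1.0000e-02 -7.8300e+00] F [ 0.4  0.6 -0.3] gap 59.9 j [ 29.  -1. 101.  -0.  79.  37.]
wrist knob_1_centre [372.1 444.1] 0.77 [599.7  72.1  46. ]
top tray [270.7 200.3] 0.75 [434.3 298.    0. ]
top knob_1_centre [213.3 282.5] 0.64 [595.1  68.5  46. ]
top dish [263.8 406.6] 0.68 [ 461.6 -287.7    0. ]
top dish [268.3 198.2] 0.49 [440.9 304.1   0. ]
scene tray [217.2 184.5] 0.97 [436.7 294.1   0. ]
scene knob_1_centre [211.6 283.3] 0.71 [615.4  72.6  46. ]
scene knob_1_centre [183.7 316. ] 0.7 [754.8  67.8  46. ]
scene dish [338.7 353.9] 0.56 [ 462.2 -295.1    0. ]
([0.0011, 0.0005, -0.0004], [18.996, 20.461, -0.727])
```

{"api": "apply_moves", "payload": {"targets": "0 0 0 3.8 4.1 0 6; 0 0 0 7.6 8.2 0 6; 0 0 0 11.4 12.3 0 6; 0 0 0 15.2 16.4 0 6; 0 0 0 17 18.5 0 6"}}

```text
time: 48.1
tool_pos: [580.5, 93.0, 158.2]
tcp_rot: [180.0, -0.0, -7.8]
ft_force: [0.9, 1.2, 1.4]
finger_gap: 60.2
```

{"api": "apply_moves", "payload": {"targets": "0 0 0 1 1 0 6; 0 0 0 2 2 0 6; 0 0 0 2 2 0 6; 0 0 0 2 2 0 6; 0 0 0 2 2 0 6"}}

```text
time: 48.6
tool_pos: [595.9, 73.7, 158.0]
tcp_rot: [180.0, 0.0, -7.7]
ft_force: [0.1, 0.9, -0.3]
finger_gap: 60.0
```

```bash
python3 - <<'E'
from h import *
s=st()
s,o=look("wrist",["knob_1_centre"],"f_w")
for q,l in o.items():
    for a,c in l[:2]: print(q,np.round(a,1),round(c,2),np.round(onz("wrist",a,46,s),1))
g=cv2.medianBlur(cv2.cvtColor(cv2.imread("pics/f_w.png"),cv2.COLOR_BGR2GRAY),3)
C=cv2.HoughCircles(g,cv2.HOUGH_GRADIENT,1.2,30,param1=80,param2=18,minRadius=17,maxRadius=35)
for x,y,r in C[0][:8]: print(np.round([x,y,r]),onz("wrist",(y,x),78,s).round(1))
print(delta([597,71.5,46],-7.8))
E
```

```text
t 48.60 pos [595.9  73.7 158. ] rot [ 1.7997e+02  3.0000e-02 -7.7300e+00] F [ 0.1  0.9 -0.3] gap 60.0 j [ 2. 10. 90. -0. 80. 10.]
knob_1_centre [311.6 287.2] 0.65 [587.2 -26.9  46. ]
knob_1_centre [207.  281.1] 0.58 [595.3  73.   46. ]
[119. 257.  34.] [458.9  56.9  78. ]
[149. 236.  33.] [492.1  72.3  78. ]
[361. 181.  30.] [655.2  93.   78. ]
[508. 245.  34.] [792.3  19.2  78. ]
[525. 316.  28.] [834.1 -70.4  78. ]
[409. 256.  34.] [690.8  28.   78. ]
[479. 165.  34.] [755.9  94.4  78. ]
[502. 283.  34.] [791.1 -18.6  78. ]
([0.0006, 0.0002, 0.0013], [0.118, 0.181, 11.215])
```

{"api": "apply_moves", "payload": {"targets": "0 0 0 0.05 0.12 3 6; 0 0 0 0.05 0.12 6 6; 0 0 0 0.05 0.12 9 6; 0 0 0 0.05 0.12 11 6; 0 0 0 0.05 0.12 11.2 6"}}

```text
time: 49.2
tool_pos: [593.8, 71.6, 42.5]
tcp_rot: [179.9, 0.3, -7.8]
ft_force: [0.2, -0.2, 0.1]
finger_gap: 59.8
```

{"api": "apply_moves", "payload": {"targets": "0 0 0 0 0 0 6; 0 0 0 0 0 0 2.5; 0 0 0 0 0 0 2.5; 0 0 0 0 0 0 2.5; 0 0 0 0 0 0 2.5"}}

```text
time: 49.7
tool_pos: [598.4, 71.0, 48.1]
tcp_rot: [180.0, -0.2, -7.8]
ft_force: [-1.3, 0.7, 6.1]
finger_gap: 28.6
```

{"api": "apply_moves", "payload": {"targets": "0 0 0 0 0 0 2.5; 0 0 0 0 0 0 2.5; 0 0 0 0 0.5 0 2.5; 0 0 0 0 1.5 0 2.5; 0 0 0 0 2.5 0 2.5"}}

```text
time: 50.2
tool_pos: [595.1, 46.7, 48.2]
tcp_rot: [-180.0, -0.2, -7.8]
ft_force: [-0.5, 3.9, 6.7]
finger_gap: 28.9
```

```bash
python3 - <<'E'
from h import *
s=st();print(delta([581.5,-59,s["tool_pos"][2]],-7.8))
E
```

```text
t 50.20 pos [595.1  46.7  48.2] rot [-179.95   -0.2    -7.79] F [-0.5  3.9  6.7] gap 28.9 j [-0. 16. 96.  0. 68.  7.]
([-0.0009, -0.0035, 0.0001], [0.084, 10.662, -0.009])
```

{"api": "apply_moves", "payload": {"targets": "0 0 0 0 1.2 0 2.5; 0 0 0 0 2.4 0 2.5; 0 0 0 0 3.6 0 2.5; 0 0 0 0.05 4.8 0 2.5; 0 0 0 0.05 6 0 2.5"}}

```text
time: 50.7
tool_pos: [587.4, -13.3, 48.1]
tcp_rot: [-180.0, -0.2, -7.8]
ft_force: [0.4, 3.8, 5.8]
finger_gap: 28.6
```

{"api": "apply_moves", "payload": {"targets": "0 0 0 0 1.2 0 2.5; 0 0 0 0 2.4 0 2.5; 0 0 0 0 3.6 0 2.5; 0 0 0 0 4.6 0 2.5; 0 0 0 0 4.6 0 2.5"}}

```text
time: 51.2
tool_pos: [581.0, -60.2, 48.1]
tcp_rot: [179.9, -0.2, -7.9]
ft_force: [-0.3, -1.6, 5.9]
finger_gap: 28.9
```

{"api": "apply_moves", "payload": {"targets": "0 0 0 0 0 0 2.5; 0 0 0 0 0 -0.2 2.5; 0 0 0 0 0 -0.5 2.5; 0 0 0 0 0 -0.8 2.5; 0 0 0 0 0 -1 2.5"}}

```text
time: 51.7
tool_pos: [579.5, -58.8, 56.4]
tcp_rot: [180.0, 0.0, -7.8]
ft_force: [-0.7, -0.1, -1.3]
finger_gap: 28.8
```

{"api": "apply_moves", "payload": {"targets": "0 0 0 0 0 -1.5 2.5; 0 0 0 0 0 -3.5 2.5; 0 0 0 0 0 -6 2.5; 0 0 0 0 0 -8.5 2.5; 0 0 0 0 0 -11 2.5"}}

```text
time: 52.2
tool_pos: [579.6, -58.8, 168.3]
tcp_rot: [180.0, -0.0, -7.8]
ft_force: [-0.5, -0.1, -1.4]
finger_gap: 28.6
```

{"api": "apply_moves", "payload": {"targets": "0 0 0 -1.2 2.4 0 2.5; 0 0 0 -2.4 4.8 0 2.5; 0 0 0 -3.6 7.2 0 2.5; 0 0 0 -4.8 9.6 0 2.5; 0 0 0 -6 12 0 2.5"}}

```text
time: 52.7
tool_pos: [503.3, -170.4, 167.5]
tcp_rot: [179.9, -0.1, -7.8]
ft_force: [0.8, 1.1, -1.1]
finger_gap: 28.6
```

{"api": "apply_moves", "payload": {"targets": "0 0 0 -0.8 2.8 0 2.5; 0 0 0 -1.5 5.6 0 2.5; 0 0 0 -2 8.4 0 2.5; 0 0 0 -2.3 10.5 0 2.5; 0 0 0 -2.5 12.2 0 2.5"}}

```text
time: 53.2
tool_pos: [462.1, -288.4, 167.5]
tcp_rot: [179.9, -0.0, -7.9]
ft_force: [0.6, 0.4, -2.7]
finger_gap: 28.9
```

```bash
python3 - <<'E'
from h import *
s=st()
for n in("wrist","top","scene"):
    s,o=look(n,["dish","crank_handle"],"g_"+n)
    for q,l in o.items():
        for a,c in l[:2]: print(n,q,np.round(a,1),round(c,2),np.round(onz(n,a,{"dish":0}.get(q,94),s),1))
print(delta([462,-288,42],-7.8))
E
```

```text
t 53.20 pos [ 462.1 -288.4  167.5] rot [ 1.7992e+02 -5.0000e-02 -7.8700e+00] F [ 0.6  0.4 -2.7] gap 28.9 j [-37.   1.  99.  -0.  80. -29.]
wrist dish [193.6 280.5] 0.81 [ 460.7 -290.3    0. ]
wrist crank_handle [ 85.7 421.1] 0.71 [ 571.9 -205.7   94. ]
top dish [262.9 405.6] 0.97 [ 464.1 -284.9   -0. ]
top dish [262.7 431. ] 0.67 [ 465.7 -357.6    0. ]
top crank_handle [222.  388.6] 0.67 [ 569.4 -213.1   94. ]
scene dish [339.2 352.9] 0.62 [ 459.5 -294.1    0. ]
scene crank_handle [269.2 359. ] 0.74 [ 579.5 -209.2   94. ]
([0.0006, 0.0001, 0.0007], [-0.053, 0.171, 12.441])
```

Positioned over the dish. I lower the knob.

{"api": "apply_moves", "payload": {"targets": "0 0 0 0 0 3 2.5; 0 0 0 0 0 6 2.5; 0 0 0 0 0 9 2.5; 0 0 0 0 0 11 2.5; 0 0 0 0 0 12.4 2.5"}}

```text
time: 54.15
tool_pos: [461.7, -285.9, 40.4]
tcp_rot: [-180.0, 0.1, -7.8]
ft_force: [0.1, 0.5, -1.1]
finger_gap: 28.9
```

{"api": "apply_moves", "payload": {"targets": "0 0 0 0 0 0 2.5; 0 0 0 0 0 0 2.5; 0 0 0 0 0 0.1 2.5; 0 0 0 0 0 0.2 2.5; 0 0 0 0 0 0.3 2.5"}}

```text
time: 54.65
tool_pos: [463.0, -287.6, 40.3]
tcp_rot: [179.9, -0.1, -7.8]
ft_force: [0.2, -0.5, -2.3]
finger_gap: 28.8
```

{"api": "apply_moves", "payload": {"targets": "0 0 0 0 0 0.03 2.5; 0 0 0 0 0 0.07 2.5; 0 0 0 0 0 0.1 2.5; 0 0 0 0 0 0.1 2.5; 0 0 0 0 0 0.1 2.5"}}

```text
time: 55.15
tool_pos: [462.4, -287.2, 38.3]
tcp_rot: [180.0, 0.0, -7.8]
ft_force: [0.8, -0.2, -2.3]
finger_gap: 28.6
```

{"api": "apply_moves", "payload": {"targets": "0 0 0 0 0 0.03 2.5; 0 0 0 0 0 0.07 2.5; 0 0 0 0 0 0.12 2.5; 0 0 0 0 0 0.12 2.5; 0 0 0 0 0 0.12 2.5"}}

```text
time: 55.65
tool_pos: [462.5, -287.4, 38.1]
tcp_rot: [179.9, -0.0, -7.8]
ft_force: [-4.2, 2.3, 9.1]
finger_gap: 28.7
```

{"api": "apply_moves", "payload": {"targets": "0 0 0 0 0 -0.1 2.5; 0 0 0 0 0 -0.1 5; 0 0 0 0 0 -0.1 5; 0 0 0 0 0 -0.1 5; 0 0 0 0 0 -0.1 5"}}

```text
time: 56.15
tool_pos: [462.4, -287.1, 38.1]
tcp_rot: [180.0, 0.0, -7.8]
ft_force: [-0.8, 0.5, -0.1]
finger_gap: 49.9
```

{"api": "apply_moves", "payload": {"targets": "0 0 0 0 0 -1 5; 0 0 0 0 0 -3 5; 0 0 0 0 0 -6 5; 0 0 0 0 0 -9 5; 0 0 0 0 0 -13 5"}}

```text
time: 56.65
tool_pos: [461.6, -286.4, 168.7]
tcp_rot: [-180.0, 0.1, -7.8]
ft_force: [0.1, -0.1, -0.5]
finger_gap: 50.1
```

{"api": "apply_moves", "payload": {"targets": "0 0 0 1.8 -3.2 0 5; 0 0 -0.03 3.6 -6.4 0 5; 0 0 -0.07 5.4 -9.6 0 5; 0 0 -0.1 7.2 -12.8 0 5; 0 0 -0.136 8.7 -15.8 0 5"}}

```text
time: 57.15
tool_pos: [571.2, -141.0, 169.1]
tcp_rot: [179.9, -0.1, 0.0]
ft_force: [1.2, -0.1, -0.6]
finger_gap: 49.9
```

{"api": "apply_moves", "payload": {"targets": "0 0 0 0 0 0 5; 0 0 0 0 0 0 5; 0 0 0 0 0 0.5 5; 0 0 0 0 0 1 5; 0 0 0 0 0 1 5"}}

```text
time: 57.65
tool_pos: [569.0, -143.1, 156.7]
tcp_rot: [180.0, 0.1, -0.1]
ft_force: [0.8, 0.1, -0.2]
finger_gap: 50.2
```

```bash
python3 - <<'E'
from h import *
s=st()
s,o=look("wrist",["crank_head","crank_handle","slot_end"],"k_w")
for q,l in o.items():
    for a,c in l[:2]: print(q,np.round(a,1),round(c,2),np.round(onz("wrist",a,{"crank_head":84,"slot_end":33}.get(q,94),s),1))
# head edges
a=cv2.imread("pics/k_w.png");r,c=project("wrist",[570,-142,96],s);print(r,c)
g=cv2.cvtColor(a,cv2.COLOR_BGR2GRAY)[int(r)-45:int(r)+45,int(c)-45:int(c)+45]
for L in (cv2.createLineSegmentDetector().detect(g)[0] or []) if False else cv2.createLineSegmentDetector().detect(g)[0][:,0]:
    if np.hypot(L[2]-L[0],L[3]-L[1])>14:
        P=[onz("wrist",(int(r)-45+L[i+1],int(c)-45+L[i]),96,s)[:2] for i in(0,2)];d=P[1]-P[0];print(np.round(P,1).tolist(),"len %.1f ang %.1f"%(np.hypot(*d),np.degrees(np.arctan2(d[1],d[0]))%90))
print(delta([570,-142,75],0))
E
```

```text
t 57.65 pos [ 569.  -143.1  156.7] rot [ 1.7999e+02  1.2000e-01 -1.3000e-01] F [ 0.8  0.1 -0.2] gap 50.2 j [-19.   8.  92.  -0.  80. -19.]
crank_head [217.5 282.1] 0.66 [ 569.3 -141.1   84. ]
crank_handle [308.2 283.6] 0.64 [ 570.2 -208.6   94. ]
slot_end [ 71.8 299.5] 0.77 [583.5 -33.8  33. ]
223.9645621124951 283.1318202518409
[[555.2, -113.6], [583.2, -113.5]] len 28.0 ang 0.3
[[549.4, -124.8], [554.8, -113.9]] len 12.2 ang 63.5
[[584.8, -113.3], [585.7, -143.6]] len 30.2 ang 1.7
[[548.1, -111.4], [543.8, -144.4]] len 33.2 ang 82.5
[[578.7, -155.1], [578.8, -168.9]] len 13.9 ang 0.6
[[552.5, -141.0], [551.8, -127.4]] len 13.6 ang 2.9
[[589.4, -152.4], [595.4, -111.5]] len 41.3 ang 81.7
[[558.2, -123.4], [578.4, -123.1]] len 20.2 ang 1.0
[[582.4, -118.1], [554.3, -118.2]] len 28.1 ang 0.3
[[580.9, -128.5], [557.4, -128.8]] len 23.5 ang 0.6
[[557.1, -130.6], [557.4, -151.4]] len 20.8 ang 0.6
[[568.4, -170.7], [572.7, -159.0]] len 12.5 ang 70.1
[[562.1, -155.9], [562.2, -170.8]] len 14.9 ang 0.3
[[543.8, -126.4], [545.1, -114.9]] len 11.6 ang 83.3
[[581.1, -143.5], [580.9, -132.4]] len 11.2 ang 0.7
([0.0008, 0.0002, -0.0013], [0.003, -0.089, 8.31])
```

{"api": "apply_moves", "payload": {"targets": "0 0 -0.01 0 -0.1 2 5; 0 0 -0.01 0 -0.1 4 5; 0 0 -0.01 0 -0.1 6 5; 0 0 -0.01 0 -0.1 7.8 5; 0 0 -0.01 0 -0.1 8.2 5"}}

```text
time: 58.35
tool_pos: [568.5, -141.0, 73.6]
tcp_rot: [-180.0, 0.2, 0.5]
ft_force: [-1.0, 0.2, 0.1]
finger_gap: 50.0
```

{"api": "apply_moves", "payload": {"targets": "0 0 0 0 0 0 5; 0 0 0 0 0 0 5; 0 0 0 0 0 0 2; 0 0 0 0 0 0 2; 0 0 0 0 0 0 2", "force": 70}}

```text
time: 58.85
tool_pos: [569.6, -141.8, 77.6]
tcp_rot: [179.9, 0.1, 0.5]
ft_force: [-9.4, 1.0, 9.7]
finger_gap: 24.8
```

{"api": "apply_moves", "payload": {"targets": "0 0 0 0 0 0 2; 0 0 0 0 0 0 2; 0 0 0 0 0 -0.3 2; 0 0 0 0 0 -0.6 2; 0 0 0 0 0 -1 2"}}

```text
time: 59.35
tool_pos: [569.5, -141.6, 85.6]
tcp_rot: [180.0, 0.1, 0.5]
ft_force: [-2.4, -2.6, -6.2]
finger_gap: 24.3
```

{"api": "apply_moves", "payload": {"targets": "0 0 0 0 0 -0.8 2; 0 0 0 0 0 -1.8 2; 0 0 0 0 0 -3 2; 0 0 0 0 0 -5 2; 0 0 0 0 0 -7.5 2"}}

```text
time: 59.85
tool_pos: [570.0, -140.8, 162.1]
tcp_rot: [-180.0, 0.0, 0.6]
ft_force: [1.1, -0.0, -4.1]
finger_gap: 24.7
```

{"api": "apply_moves", "payload": {"targets": "0 0 0 -2.5 -3 0 2; 0 0 -0.02 -5 -6 0 2; 0 0 -0.04 -7.5 -9 0 2; 0 0 -0.065 -10 -12 0 2; 0 0 -0.065 -12.6 -15.1 0 2"}}

```text
time: 60.35
tool_pos: [442.4, 9.7, 162.5]
tcp_rot: [180.0, -0.1, 4.3]
ft_force: [0.4, 0.0, -2.8]
finger_gap: 24.2
```

{"api": "apply_moves", "payload": {"targets": "0 0 0 0 0 0 2; 0 0 0 0 0 0 2; 0 0 0 0 0 2 2; 0 0 0 0 0 4 2; 0 0 0 0 0 6 2"}}

```text
time: 60.85
tool_pos: [444.2, 7.7, 101.5]
tcp_rot: [179.9, -0.1, 4.2]
ft_force: [-0.7, -0.6, -3.9]
finger_gap: 24.7
```

```bash
python3 - <<'E'
from h import *
s=st()
for n in("wrist","scene","top"):
    s,o=look(n,["crank_head","crank_handle","mat","shaft_top"],"m_"+n)
    for q,l in o.items():
        for a,c in l[:2]: print(n,q,np.round(a,1),round(c,2),np.round(onz(n,a,{"crank_head":s["tool_pos"][2]+9,"crank_handle":s["tool_pos"][2]+19,"mat":3,"shaft_top":66}[q],s),1))
print(delta([442.6,8.7,40],4.2))
E
```

```text
t 60.85 pos [444.2   7.7 101.5] rot [ 1.7994e+02 -1.3000e-01  4.2200e+00] F [-0.7 -0.6 -3.9] gap 24.7 j [ -6. -12. 118.  -0.  74. -10.]
wrist crank_head [268.4 281.1] 0.68 [444.2   9.8 110.5]
scene crank_head [250.2 258.8] 0.86 [446.6   8.4 111.3]
scene crank_handle [262.5 280.4] 0.6 [451.1 -59.9 121.3]
scene crank_handle [338.  352.4] 0.27 [ 410.4 -311.2  121.3]
scene mat [277.5 268.4] 0.94 [448.8 -20.8   3. ]
scene shaft_top [260.1 334. ] 0.62 [ 573.9 -137.6   66. ]
top mat [231.2 138. ] 0.65 [543.4 478.9   3. ]
top mat [264.3 409.7] 0.34 [ 460.3 -295.6    3. ]
top shaft_top [220.1 359.3] 0.36 [ 576.8 -140.8   66. ]
([0.0008, 0.0001, 0.0012], [-0.013, -0.038, 6.106])
```

Mat and crank agree. I lower to contact.

{"api": "apply_moves", "payload": {"targets": "0 0 0 0 0 2 2; 0 0 0 0 0 4 2; 0 0 0 0 0 5.5 2; 0 0 0 0 0 6 2; 0 0 0 0 0 6.1 2"}}

```text
time: 62.1
tool_pos: [442.1, 8.4, 39.4]
tcp_rot: [180.0, 0.1, 4.3]
ft_force: [0.3, -0.2, -3.9]
finger_gap: 24.6
```

{"api": "apply_moves", "payload": {"targets": "0 0 0 0 0 0 2; 0 0 0 0 0 0 2; 0 0 0 0 0 0.1 2; 0 0 0 0 0 0.2 2; 0 0 0 0 0 0.2 2"}}

```text
time: 62.6
tool_pos: [443.3, 8.3, 38.6]
tcp_rot: [179.9, -0.0, 4.3]
ft_force: [-0.4, 1.5, 2.0]
finger_gap: 24.5
```

{"api": "apply_moves", "payload": {"targets": "0 0 0 0 0 0.05 2; 0 0 0 0 0 0.1 2; 0 0 0 0 0 0.1 2; 0 0 0 0 0 0.1 2; 0 0 0 0 0 0.1 2"}}

```text
time: 63.1
tool_pos: [443.4, 8.3, 38.5]
tcp_rot: [180.0, -0.0, 4.3]
ft_force: [-7.4, 2.3, 14.2]
finger_gap: 24.6
```

{"api": "apply_moves", "payload": {"targets": "0 0 0 0 0 -0.1 2; 0 0 0 0 0 -0.1 5.5; 0 0 0 0 0 -0.1 5.5; 0 0 0 0 0 -0.1 5.5; 0 0 0 0 0 -0.1 5.5"}}

```text
time: 63.6
tool_pos: [442.7, 8.3, 37.9]
tcp_rot: [180.0, 0.0, 4.3]
ft_force: [-0.4, -0.3, 0.2]
finger_gap: 55.0
```

{"api": "apply_moves", "payload": {"targets": "0 0 0 0 0 -1 5.5; 0 0 0 0 0 -3 5.5; 0 0 0 0 0 -7 5.5; 0 0 0 0 0 -11 5.5; 0 0 0 0 0 -15 5.5"}}

```text
time: 64.1
tool_pos: [442.4, 8.5, 190.1]
tcp_rot: [180.0, -0.0, 4.3]
ft_force: [1.0, 0.3, -0.0]
finger_gap: 55.2
```

{"api": "apply_moves", "payload": {"targets": "0 0 0.14 0 0 -2 5.5; 0 0 0.28 0 0 -4 5.5; 0 0 0.42 0 0 -5 5.5; 0 0 0.56 0 0 -5 5.5; 0 0 0.7 0 0 -5 5.5"}}

```text
time: 64.6
tool_pos: [443.1, 8.5, 239.4]
tcp_rot: [-180.0, -0.1, -36.2]
ft_force: [-0.1, -0.5, -0.6]
finger_gap: 55.4
```

{"api": "apply_moves", "payload": {"targets": "0 0 0.14 0 0 0 5.5; 0 0 0.28 0 0 0 5.5; 0 0 0.42 0 0 0 5.5; 0 0 0.56 0 0 0 5.5; 0 0 0.7 0 0 0 5.5"}}

```text
time: 65.1
tool_pos: [442.7, 8.5, 238.7]
tcp_rot: [-180.0, -0.0, -76.3]
ft_force: [0.1, -0.3, 0.1]
finger_gap: 55.4
```

{"api": "apply_moves", "payload": {"targets": "0 0 0.1 0 0 0 5.5; 0 0 0.2 0 0 0 5.5; 0 0 0.24 0 0 0 5.5; 0 0 0.24 0 0 0 5.5; 0 0 0.24 0 0 0 5.5"}}

```text
time: 65.6
tool_pos: [442.7, 8.5, 238.4]
tcp_rot: [-180.0, -0.0, -89.6]
ft_force: [0.3, 0.2, -0.4]
finger_gap: 55.3
```

```bash
python3 - <<'E'
from h import *
s=st();Z={"crank_head":45,"crank_handle":55,"mat":3,"shaft_top":66,"knob_1_centre":36,"bar_1_centre":36}
for n in("wrist","scene","top"):
    s,o=look(n,list(Z)+["tray","dish"],"z_"+n)
    for q,l in o.items():
        for a,c in l[:2]: print(n,q,np.round(a,1),round(c,2),np.round(onz(n,a,Z.get(q,0),s),1))
w=cv2.imread("pics/z_wrist.png")[:280];r,c=project("wrist",[572,-100,45],s);r,c=int(r),int(c)
j=w[max(0,r-60):r+60,max(0,c-75):c+75];t=cv2.imread("pics/z_top.png")[180:330,170:470]
top=cv2.resize(w,(800,350),interpolation=cv2.INTER_AREA if 0 else cv2.INTER_CUBIC)
top=cv2.resize(w,(800,400));bot=np.hstack([cv2.resize(j,(320,200),interpolation=cv2.INTER_CUBIC),cv2.resize(t,(480,200),interpolation=cv2.INTER_CUBIC)])
cv2.imwrite("pics/z1.png",np.vstack([top,bot]))
E
```

```text
t 65.60 pos [442.7   8.5 238.4] rot [-1.7999e+02 -5.0000e-02 -8.9620e+01] F [ 0.3  0.2 -0.4] gap 55.3 j [ -6. -18. 108.  -0.  90.  84.]
wrist crank_head [183.8 281. ] 0.69 [445.4  11.   45. ]
wrist crank_head [184.9  74.3] 0.62 [446.8 264.   45. ]
wrist crank_handle [186.  346.7] 0.69 [445.7 -57.2  55. ]
wrist mat [178.4 303.6] 0.79 [444.3 -15.6   3. ]
wrist shaft_top [ 72.7 432.5] 0.67 [ 569.6 -144.1   66. ]
wrist knob_1_centre [174.3 512.8] 0.84 [ 463.8 -289.1   36. ]
wrist knob_1_centre [178.3 304.3] 0.17 [450.  -14.1  36. ]
wrist bar_1_centre [184.6 346.9] 0.59 [443.7 -61.3  36. ]
wrist tray [184.6  72.4] 0.73 [439.1 301.3   0. ]
wrist dish [169.8 494.3] 0.66 [ 463.6 -283.3    0. ]
scene crank_head [262.7 261.9] 0.73 [453.1   5.6  45. ]
scene crank_handle [274.9 280.3] 0.69 [453.3 -58.4  55. ]
scene mat [258.9 335. ] 0.18 [ 612.6 -118.1    3. ]
scene shaft_top [259.3 335.9] 0.5 [ 579.1 -139.8   66. ]
scene knob_1_centre [333.9 356.1] 0.74 [ 460.6 -297.5   36. ]
scene knob_1_centre [338.2 354.1] 0.27 [ 448.5 -300.5   36. ]
scene tray [214.8 182.7] 0.64 [439.1 304.3   0. ]
scene tray [332.6 354.8] 0.49 [ 476.7 -287.1    0. ]
scene dish [337.2 353.1] 0.68 [ 464.1 -291.3    0. ]
top mat [231.8 138. ] 0.92 [541.7 478.8   3. ]
top mat [262.6 404.5] 0.27 [ 464.9 -280.9    3. ]
top shaft_top [261.5 410.1] 0.73 [ 466.6 -276.5   66. ]
top shaft_top [221.3 361. ] 0.43 [ 573.6 -145.4   66. ]
top knob_1_centre [262.6 412.7] 0.72 [ 464.4 -293.4   36. ]
top knob_1_centre [202.3 185.9] 0.23 [623.5 339.2  36. ]
top bar_1_centre [218.9 312. ] 0.63 [582.  -14.4  36. ]
top tray [269.9 201. ] 0.78 [436.5 296.1   0. ]
top tray [220.7 360.4] 0.28 [ 583.4 -157.3    0. ]
top dish [261.  407.2] 0.64 [ 469.6 -289.6    0. ]
top dish [153.5 277.9] 0.44 [779.   83.6   0. ]
```

View pics/z1.png

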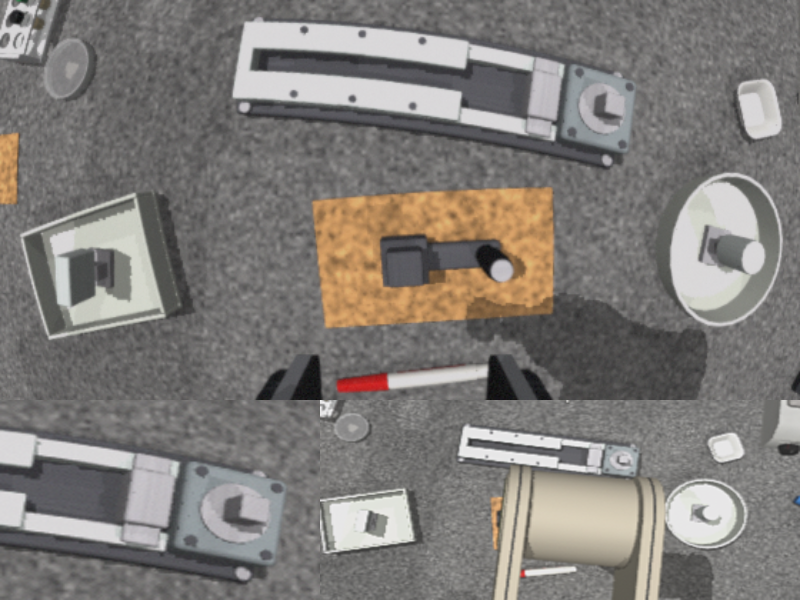

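All in place: the bar stands in the tray (85,275), the knob in the dish (735,250), the crank lies flat on the mat (400,260)–(500,265), the slot is empty and the jaw is at the gear head (543,97). One last numeric check of the jaw travel.

```bash
python3 - <<'E'
from jaw import *
def al(s,q):
    return [round(float(np.dot(onz("wrist",(y*.7,x*.7),z,s)[:2]-[570,-141.9],u)),1) for x,y,z in q]
print("start FL FR BL BR lip",al(S([498.8,-144.4,118.3],[-179.99,.17,-8.17]),[(508,80,38),(577,80,38),(508,122,38),(577,122,38),(598,76,33),(510,66,33)]))
s=S([442.7,8.5,238.4],[-179.99,-.05,-89.62])
print("end",al(s,[(535,57,38),(529,132,38),(563,60,38),(557,138,38),(468,42,33),(461,120,33)]),"gear front",al(s,[(568,64,40),(560,148,40)]))
C=np.array([onz("wrist",(y*.7,x*.7),66,s)[:2] for x,y in[(598,93),(623,95),(622,117),(601,117)]]);d=np.diff(np.r_[C,C[:1]],axis=0);print(C.mean(0),np.hypot(*d.T),np.degrees(np.arctan2(d[:,1],d[:,0]))%90)
E
```

```text
start FL FR BL BR lip [102.5, 105.6, 81.3, 83.7, 110.3, 111.0]
end [57.6, 54.4, 35.2, 31.8, 109.0, 105.9] gear front [31.5, 28.9]
[ 567.69683989 -138.57717809] [20.48904192 16.75069721 17.3152685  17.70687004] [ 3.40787472 86.88725005  6.77385173  7.6228051 ]
```

```bash
python3 -c "
from bench import *
print(hand_in(), sense()['time'])"
```

```text
the job is handed in; nothing more can be done
the job is handed in; nothing more can be done
```

The job is done and handed in, with the robot's clock at about 66 s of the 210 s allowed.

- **What I did:** I fitted the crank and wound it anticlockwise to the stop. Only one bar and one knob were present. I slid each to the window and lifted it out freely: the bar went into the tray, which had been knocked about 40 mm and which I located again, and the knob into the dish. The crank then went back on its mat.
- **What the last checks showed:** The last pictures show both holders upright in the right containers and the slot empty. The crank lies flat, wholly on the mat, with the other things in place. The jaw front measured 48–54 mm from the slot end (50 when fully back; I can read it to about 2 mm).
- **What went less well:**
  - At the end of the third turn the handle hit resistance, with about 70 N read at the wrist. I had not planned for that, and the crank then seemed to move on relative to the shaft.
  - I turned it back and rewound slowly until the stop was felt again at about 45 N, then let go. I cannot say for certain what happened at that first resistance.
  - The bar network mostly missed the bar, so I judged it from the pictures.

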